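# Load lamp bases on the curing post and set the timer

### The arm

A 6-joint arm with a two-finger parallel gripper is mounted at the origin on the work surface. World frame = base frame: x ahead of the robot, y to its left, z up, the work surface at z = 0. Lengths are in mm, angles in rad, forces in N, time in s.
With the tool pointing down it reaches from about 375 to 925 mm from the base axis. Payload 5.7 kg.
Tool frame: the origin (TCP) lies at the very end of the fingers, on their centre line; the grasp point (between the pads) lies 19 mm behind it; z points along the fingers, y is the line along which they close (so a half turn about z gives the same grasp; the last joint's range is limited). The gripper opens to 85 mm and grips with 20 to 120 N. Pads are 22 mm wide; open, the fingers measure 114 mm over their backs; the gripper's body (76 mm by 85 mm) begins 54 mm behind the grasp point. The pads swing forward as they close: fully open they stand 13 mm farther back than shut.
Start: joints at [1.137, 0.359, 1.51, -0, 1.272, -0.115], TCP at [188.049, 569.738, 231.267] pointing down, gripper open.
Joint ranges: [-2.97, 2.97], [-1.01, 2.36], [0.21, 2.38], [-0.96, 4.11], [0.2, 2.71], [-2.98, 2.98]. Speed limits (rad/s): [2.39, 2.39, 3.14, 3.14, 3.14, 3.14].

### API

Orientations are given as a unit quaternion [x, y, z, w].
In Python, from cell import monitor, vision, hand_in, models gives the robot as it stands.
- The arm moves only by the shell command python3 -m jog 'ROWS' [FORCE]. ROWS is JSON, a list that holds one entry, the list of rows, each a list of 7 numbers: the shift along the tool's x, y, z in units of 40 mm (1.0 is 40 mm), then the turn, a rotation vector about the tool's x, y, z in degrees, then the finger opening in mm, from 0 to 85.4. In form: [[[x, y, z, ax, ay, az, gripper], ...]]. A call has 1 to 12 rows; each row is the pose to reach, as a shift and turn from the pose commanded when the call began, along the tool's axes at that moment; what a row does not reach only later rows make up. A row lasts 1/12 s, in which the tool goes at most 41.7 mm and 7.16 degrees, less where a joint would pass 70% of its speed; a pose out of reach is approached as far as the arm can. A call with a gripper value outside its range is refused whole. The fingers move at their own pace and stop on an object; FORCE is the grip in N (left out, the last holds). Time passes only in rows, so rows that repeat a pose let the fingers close. It gives the time, the measured TCP pose, the force, the opening and the grip force at its end, in the units of the state.
- monitor.get_state(): the state, without advancing time (a new reading comes with each control period).
- vision.capture(name): name is "side" or "top" or "wrist"; returns a dict with "frame" (384x512x3 uint8, red, green, blue), "range_z" (384x512 float32, mm along the optical axis (not along the pixel's ray), 0 where there is no reading), "fx", "fy", "cx", "cy" (pixels), "rvec" (rotation vector, rad) and "tvec" (3), from world to camera coordinates, as OpenCV has them. Camera axes: x right, y down, z forward; pixel columns grow to the right and rows downward; lengths in mm; the calibration is good to about 2 mm. The wrist camera is an equidistant fisheye: a pixel r from the principal point sees the ray r / f radians off the axis. A picture is of the moment at which its call begins.
- hand_in(): hands the job in; it is judged then, once.
Trained networks look in a picture, given as the dict that the camera call returned (one of the last four; its "shot" number tells which), for a name from the list of things; names that differ only in an ending like _2 or _b are one class to them, and where a whole thing is asked for, a point or a joint stands for the part that bears it (a point fixed in the world has none). Each returns a list of dicts, best first, with "confidence" (0 to 1); they miss things now and then, are a little off and sometimes report something else, mostly with a low value. They report only what shows in the picture. A call takes as long as a camera call. They do not tell look-alikes from the thing itself.
- models.search_frame(picture, label): "location" ([column, row] in pixels, amid what is visible of it).
The state is a dict: "time": time; "joint_positions": joint angles; "joint_velocities": joint speeds; "joint_torque": joint torques, N m; "tcp_pos": TCP position; "orientation": TCP orientation; "ft_force": force on the tool from outside, world axes, zero at the start; "moment": the same for the moment, N m; "width": opening from 0.0 (shut) to 1.0 (fully open); "grip_force": force on a finger pad.
Only numpy, scipy, OpenCV 4.12 (cv2) and the standard library are available. Lean on these libraries where they do the work, as an engineer would, in place of code of your own. Each camera call takes 0.05 s, during which the arm holds its last target. There are 200 camera calls.

### The job

Take the finished lamp base off the curing post and lay it flat in the grey tray, face down as it is. Then stack every other lamp base standing on the table onto the post, flange down, each one fully home on the spigot beneath it, and put the steel press weight fully home on the top of the stack. Last of all turn the timer dial until its white pointer is at the brass tab; leave the spool, the lamp and the screwdriver alone.

Things in the scene. Friction and masses are not known exactly. Their poses are not given: they have to be found in the camera images.
- post_seat (a point): Curing post: a fixed aluminium plate 120 x 120 mm, 20 mm high, with a steel centring spigot (diameter 34, 16 high, top 4 mm coned) in the middle of it. This point is on the axis, at the top face of the plate (20 mm above the table); z is up.
- done_base_c (a point): Finished base, on the post at the start: black lamp base 52 mm high: flange (dia 84, 18 thick), boss on it (dia 52, 18 high), on top a centring spigot (dia 34, 16 high, top 4 coned). Recess in the flat face below (dia 37, 18 deep) fits over the spigot beneath: stacked bases rise 36 mm each. 0.2-0.4 kg. Point: on the axis, 26 mm above the flat face; z up out of the spigot.
- base1_c (a point): Base to load, on the table, flange down (may be absent): black lamp base 52 mm high: flange (dia 84, 18 thick), boss on it (dia 52, 18 high), on top a centring spigot (dia 34, 16 high, top 4 coned). Recess in the flat face below (dia 37, 18 deep) fits over the spigot beneath: stacked bases rise 36 mm each. 0.2-0.4 kg. Point: on the axis, 26 mm above the flat face; z up out of the spigot.
- base2_c (a point): Base to load, on the table, flange down (may be absent): black lamp base 52 mm high: flange (dia 84, 18 thick), boss on it (dia 52, 18 high), on top a centring spigot (dia 34, 16 high, top 4 coned). Recess in the flat face below (dia 37, 18 deep) fits over the spigot beneath: stacked bases rise 36 mm each. 0.2-0.4 kg. Point: on the axis, 26 mm above the flat face; z up out of the spigot.
- base3_c (a point): Base to load, on the table, flange down (may be absent): black lamp base 52 mm high: flange (dia 84, 18 thick), boss on it (dia 52, 18 high), on top a centring spigot (dia 34, 16 high, top 4 coned). Recess in the flat face below (dia 37, 18 deep) fits over the spigot beneath: stacked bases rise 36 mm each. 0.2-0.4 kg. Point: on the axis, 26 mm above the flat face; z up out of the spigot.
- base4_c (a point): Base to load, on the table, flange down (may be absent): black lamp base 52 mm high: flange (dia 84, 18 thick), boss on it (dia 52, 18 high), on top a centring spigot (dia 34, 16 high, top 4 coned). Recess in the flat face below (dia 37, 18 deep) fits over the spigot beneath: stacked bases rise 36 mm each. 0.2-0.4 kg. Point: on the axis, 26 mm above the flat face; z up out of the spigot.
- base5_c (a point): Base to load, on the table, flange down (may be absent): black lamp base 52 mm high: flange (dia 84, 18 thick), boss on it (dia 52, 18 high), on top a centring spigot (dia 34, 16 high, top 4 coned). Recess in the flat face below (dia 37, 18 deep) fits over the spigot beneath: stacked bases rise 36 mm each. 0.2-0.4 kg. Point: on the axis, 26 mm above the flat face; z up out of the spigot.
- weight_c (a point): Press weight, plain steel, 84 mm across, 52 mm high, 0.7 kg: a disc (diameter 84, 24 thick) with the same recess below (diameter 37, 18 deep) and a round grip on top (diameter 36, 28 high). Stands on the table. This point is its centre, on the axis half-way up, 26 mm above its underside; z is up out of the grip.
- tray: Fixed open grey tray 150 x 150 mm, 30 mm high, walls and floor 5 mm. Origin under its centre on the table; x and y along its sides. A base lying flat in it has its centre 31 mm above the table.
- dial (a joint): Angle of the timer dial in rad: grows as it turns clockwise seen from above, stops at 0 and 3.0; it stays where it is left (friction about 0.04 N m). The dial sits on top of a fixed grey box 130 x 130 mm, 50 mm high; the tab always lies clockwise of the pointer at the start, 0.7 to 2.4 rad away.
- dial_grip (a point): On the dial's axis, half-way up its bar grip, 74 mm above the table. The bar is 56 long, 14 wide, 26 high (it rises 13 mm above and 13 mm below this point), on a round skirt of diameter 64. x points along the bar towards the end with the white line (the pointer).
- dial_tip (a point): The pointer: the white end of the dial's bar, 33 mm from the dial's axis, 60 mm above the table; turns with the dial.
- tab_tip (a point): The point of the brass index tab fixed on the box beside the dial, also 33 mm from the dial's axis and 60 mm above the table. The dial is set when the pointer meets it. The tab is 16 x 8 mm and stands 10 mm high, 36 to 53 mm from the axis.
- spool: Blue solder spool, 60 mm across, 56 mm high, standing. Origin under its centre. Leave it alone.
- lamp: Finished gooseneck lamp: black disc foot of diameter 90, 25 high, with a bent neck to 190 mm. Origin under its foot. Leave it alone.
- screwdriver: Screwdriver lying on the table. Origin under its middle. Leave it alone.
There are look-alikes about, which are no part of the job. What is shaped like the part that bears base2_c but orange is not meant. Leave any turquoise look-alike of the part that bears base3_c alone.

How it is judged (in metres and radians):
On the way, in this order (a step that is already met when the one before it is completed fails the run):
1. the finished base lies flat in the tray (x of done_base_c in the frame of tray between -0.04 and 0.04 m and y of done_base_c in the frame of tray between -0.04 and 0.04 m and z of done_base_c in the frame of tray below 0.037 m and angle between done_base_c's own z axis and vertical below 0.1 rad), for 0.2 s.
2. every other base is seated in the stack on the post (horizontal distance between each of base1_c, base2_c, base3_c, base4_c, base5_c and post_seat below 0.01 m and angle between each of base1_c, base2_c, base3_c, base4_c, base5_c's own z axis and vertical below 0.06 rad and (z of base1_c in the frame of post_seat between 0.022 and 0.03 m or z of base1_c in the frame of post_seat between 0.058 and 0.066 m or z of base1_c in the frame of post_seat between 0.094 and 0.102 m or z of base1_c in the frame of post_seat between 0.13 and 0.138 m or z of base1_c in the frame of post_seat between 0.166 and 0.174 m) and (z of base2_c in the frame of post_seat between 0.022 and 0.03 m or z of base2_c in the frame of post_seat between 0.058 and 0.066 m or z of base2_c in the frame of post_seat between 0.094 and 0.102 m or z of base2_c in the frame of post_seat between 0.13 and 0.138 m or z of base2_c in the frame of post_seat between 0.166 and 0.174 m) and (z of base3_c in the frame of post_seat between 0.022 and 0.03 m or z of base3_c in the frame of post_seat between 0.058 and 0.066 m or z of base3_c in the frame of post_seat between 0.094 and 0.102 m or z of base3_c in the frame of post_seat between 0.13 and 0.138 m or z of base3_c in the frame of post_seat between 0.166 and 0.174 m) and (z of base4_c in the frame of post_seat between 0.022 and 0.03 m or z of base4_c in the frame of post_seat between 0.058 and 0.066 m or z of base4_c in the frame of post_seat between 0.094 and 0.102 m or z of base4_c in the frame of post_seat between 0.13 and 0.138 m or z of base4_c in the frame of post_seat between 0.166 and 0.174 m) and (z of base5_c in the frame of post_seat between 0.022 and 0.03 m or z of base5_c in the frame of post_seat between 0.058 and 0.066 m or z of base5_c in the frame of post_seat between 0.094 and 0.102 m or z of base5_c in the frame of post_seat between 0.13 and 0.138 m or z of base5_c in the frame of post_seat between 0.166 and 0.174 m)), for 0.3 s.
3. the press weight is seated on the stack (all of step 2 and horizontal distance between weight_c and post_seat below 0.01 m and angle between weight_c's own z axis and vertical below 0.06 rad and (z of weight_c in the frame of post_seat between 0.13 and 0.138 m or z of weight_c in the frame of post_seat between 0.166 and 0.174 m or z of weight_c in the frame of post_seat between 0.202 and 0.21 m)), for 0.3 s.
4. the dial's pointer is at the brass tab (distance between dial_tip and tab_tip below 0.0035 m and velocity of joint dial between -0.1 and 0.1 rad/s), for 0.2 s.
At the end, for the whole second after the job is handed in: Finished base flat in the tray, within 40 mm of its middle along each side; all other bases and the weight on the post, within 4 mm of seated height, 10 mm of its axis and 0.06 rad of level, at rest; dial pointer within 3.5 mm (6 degrees) of the tab (all of step 1 and all of step 3 and all of step 4 and linear speed of each of base1, base2, base3, base4, base5, weight, done_base below 0.03 m/s); the robot touches nothing.
It fails at once if the spool is disturbed (moved over 40 mm) (distance of spool from where it was at the start of the episode above 0.04 m).
It fails at once if the lamp is disturbed (moved over 40 mm) (distance of lamp from where it was at the start of the episode above 0.04 m).
It fails at once if the screwdriver is disturbed (moved over 40 mm) (distance of screwdriver from where it was at the start of the episode above 0.04 m).
Of base1, base2, base3, base4, base5 only 3 to 5 are there at a start; the rules pass over those that are not, and their reading is None.
At some moment in a run one of base1, base2, base3, base4, base5 may be knocked a few centimetres aside while the robot is not near it.
It also fails if it takes over 210 s, if anything falls off the work surface, if the arm or the gripper's body presses on something with over 40 N, if the wrist force passes 120 N, or if a joint passes its speed limit or range.

## Working session

There is one attempt and no reset: what is moved stays moved. The work goes in short steps, Python scripts to look and compute and a shell command to move; the robot and the scene stay as the last step left them, time stands still between calls to the robot, and variables do not carry over. Pictures are saved under pics/ and viewed, at most 14 in all, crops included, and the job is handed in when it is done.

```bash
ls; mkdir -p pics
cat > h.py <<'E'
import numpy as np, cv2
from scipy.spatial.transform import Rotation as R
from cell import monitor, vision, hand_in, models
def cap(n,save=None):
    p=vision.capture(n)
    if save: cv2.imwrite('pics/'+save+'.png',cv2.cvtColor(p['frame'],cv2.COLOR_RGB2BGR))
    return p
def cloud(p):
    # world xyz for every pixel of a pinhole camera
    z=p['range_z'].astype(float); v,u=np.mgrid[:384,:512]
    c=np.stack([(u-p['cx'])/p['fx']*z,(v-p['cy'])/p['fy']*z,z],-1)
    M=R.from_rotvec(np.ravel(p['rvec'])).as_matrix()
    w=(c-np.ravel(p['tvec']))@M
    w[z==0]=np.nan
    return w
def proj(p,X):
    return cv2.projectPoints(np.array(X,float).reshape(-1,3),np.ravel(p['rvec']),np.ravel(p['tvec']),np.array([[p['fx'],0,p['cx']],[0,p['fy'],p['cy']],[0,0,1.]]),None)[0].reshape(-1,2)
E
python3 - <<'E'
from h import *
s=monitor.get_state(); print(s)
t=cap('top','top0'); sd=cap('side','side0')
for n,p in (('top',t),('side',sd)):
    w=cloud(p); print(n,np.ravel(p['rvec']),np.ravel(p['tvec']),p['fx'])
    for l in ['done_base_c','weight_c','tray','dial','spool','lamp','screwdriver']:
        for d in models.search_frame(p,l)[:8]:
            u,v=map(int,np.round(d['location'])); print(l,round(d['confidence'],2),u,v,w[v,u].round())
E
```

```text
pics
{'time': 0.0, 'joint_positions': array([ 1.13689152e+00,  3.59492176e-01,  1.51145574e+00,  3.25397062e-05,
        1.27251923e+00, -1.15153918e-01]), 'joint_velocities': array([ 2.68933102e-05, -1.88575196e-03, -8.02178368e-05,  1.62169091e-04,
        1.46195764e-03, -7.76313948e-04]), 'joint_torque': array([-2.75360908e-03, -5.27600491e+01, -2.78627121e+01, -4.29899328e-04,
        1.29088495e-02, -3.78432765e-05]), 'tcp_pos': array([187.75974797, 569.12985183, 230.45237086]), 'orientation': array([ 1.58706262e-01,  9.87325399e-01, -8.97934201e-04, -2.69046503e-04]), 'ft_force': array([-0.37751077,  0.18727809, -0.56526251]), 'moment': array([-0.00801175, -0.00158795, -0.02123447]), 'grip_force': 0.0, 'width': 0.9993349627098038}
top [ 2.20132504 -2.17332097  0.07003618] [  25.75802584  541.59371668 1321.150047  ] 476.1636993371449
done_base_c 0.75 264 193 [511.   2.  72.]
weight_c 0.62 186 140 [656. 219.  50.]
tray 0.76 337 152 [ 634. -206.    5.]
tray 0.52 193 231 [406. 194.  49.]
dial 0.83 398 224 [ 433. -353.   91.]
spool 0.65 256 102 [762.  27.  59.]
lamp 0.62 421 152 [ 633. -437.   30.]
screwdriver 0.89 95 169 [574. 475.  27.]
screwdriver 0.19 142 175 [557. 337.  53.]
side [ 2.07712995 -0.88521521  0.40927434] [-349.54753807  309.18225713 1080.01258825] 429.58434422880373
done_base_c 0.8 258 214 [499. -23.  44.]
weight_c 0.7 240 170 [647. 209.  26.]
tray 0.66 330 229 [ 636. -198.    1.]
dial 0.66 334 281 [ 413. -366.   80.]
dial 0.53 190 207 [390. 176.  26.]
spool 0.81 301 177 [748.  11.  38.]
lamp 0.76 408 266 [ 636. -455.   24.]
screwdriver 0.46 180 154 [570. 460.  22.]
```

Run:
```python
import cv2
a=cv2.imread('pics/top0.png'); b=cv2.imread('pics/side0.png')
cv2.imwrite('pics/t0z.png',cv2.resize(a[60:300,30:470],(800,436),interpolation=cv2.INTER_CUBIC))
cv2.imwrite('pics/s0z.png',cv2.resize(b[90:350,90:470],(800,547),interpolation=cv2.INTER_CUBIC))
```

```text
(no output)
```

View pics/t0z.png

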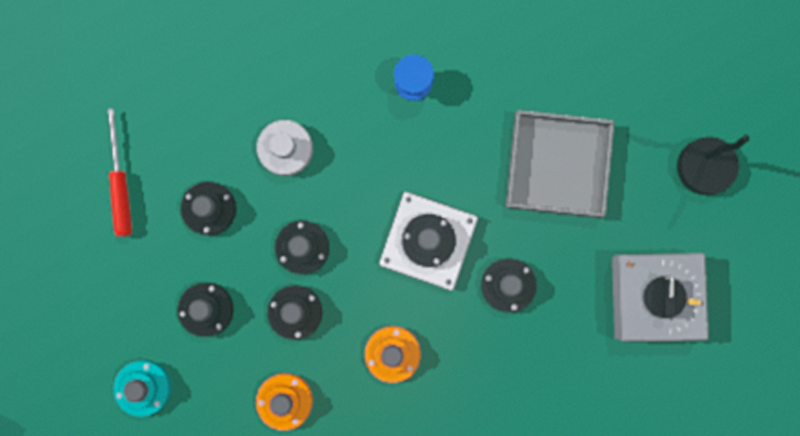

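View pics/s0z.png

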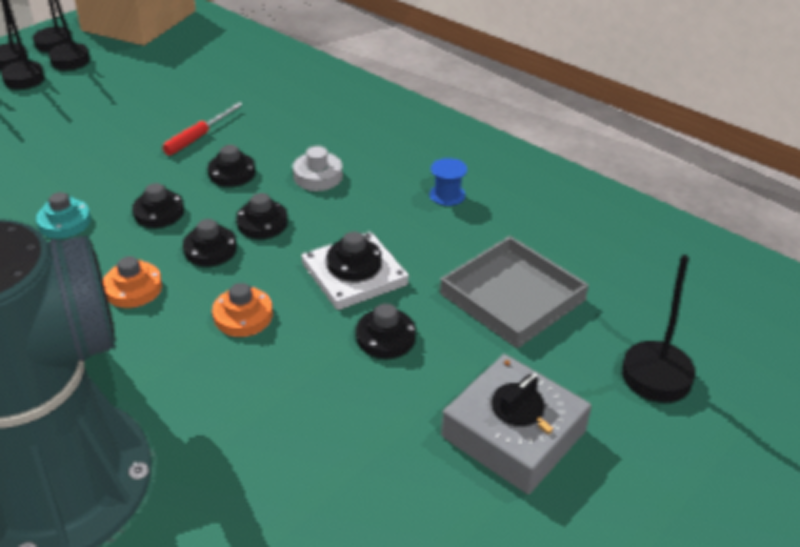

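Five black bases stand on the table, at (208,208), (302,247), (205,309), (295,312) and (509,285) in the zoomed top view. The finished base is on the post at (428,240). The orange parts (392,355) and (284,402) and the turquoise one (140,388) are look-alikes, so I leave them. The weight is at (283,147). The dial pointer points up at (672,285), and the tab is to its right at (695,301).

```bash
cat >> h.py <<'E'
def find(p,zsup=0,zmax=90):
    """Bases/weights as spigot/grip tops: list of (x,y,z,colour) by blobs of height zsup+44..zmax"""
    w=cloud(p); z=w[...,2]; f=p['frame']
    m=((z>44)&(z<zmax)).astype(np.uint8)
    n,L,st,c=cv2.connectedComponentsWithStats(m,connectivity=4)
    out=[]
    for i in range(1,n):
        if not 25<st[i,4]<600: continue
        q=w[L==i]; zt=np.nanmedian(np.sort(q[:,2])[-30:]); t=q[q[:,2]>zt-3]
        out.append((np.nanmean(t[:,:2],0),zt,len(t),f[L==i].mean(0),c[i]))
    return out
def flange(p,xy,z0,col=None):
    """circle of flange top (z0+18) about xy"""
    w=cloud(p); d=np.hypot(w[...,0]-xy[0],w[...,1]-xy[1])
    m=(d<55)&(abs(w[...,2]-z0-18)<5)
    q=w[m][:,:2].astype(np.float32)
    if len(q)<20: return None
    (c,r)=cv2.minEnclosingCircle(q)
    return np.round(c,1),round(r,1),round(float(np.median(w[m][:,2])),1)
E
python3 - <<'E'
from h import *
t=cap('top'); w=cloud(t)
M=R.from_rotvec(np.ravel(t['rvec'])).as_matrix(); print('cam',-M.T@np.ravel(t['tvec']))
for o in find(t): print(o[0].round(1),o[1].round(1),o[2],o[3].round(),o[4].round(), flange(t,o[0],0 if o[1]<62 else 20))
z=w[...,2]
print('table z',np.nanmedian(z))
# plate
d=np.hypot(w[...,0]-511,w[...,1]-2)
m=(d<95)&(abs(z-20)<4)&(t['frame'].min(-1)>120); q=w[m]; r=cv2.minAreaRect(q[:,:2].astype(np.float32)); print('plate',r,np.median(q[:,2]))
# tray walls
d=np.hypot(w[...,0]-634,w[...,1]+206)
m=(d<125)&(z>22)&(z<40); q=w[m]; print('tray rim',cv2.minAreaRect(q[:,:2].astype(np.float32)),np.median(q[:,2]))
# dial box
d=np.hypot(w[...,0]-433,w[...,1]+353)
m=(d<110)&(z>44)&(z<57); q=w[m]; print('box',cv2.minAreaRect(q[:,:2].astype(np.float32)),np.median(q[:,2]))
m=(d<50)&(z>80); q=w[m]; print('bar',cv2.minAreaRect(q[:,:2].astype(np.float32)),q.mean(0),len(q))
f=t['frame'].astype(int); hsv=cv2.cvtColor(t['frame'],cv2.COLOR_RGB2HSV)
m=(d<75)&(z>50)&(hsv[...,1]>110)&(hsv[...,0]>8)&(hsv[...,0]<35); q=w[m]; print('tab',len(q),q.round(), f[m])
m=(d<45)&(z>50)&(f.min(-1)>150); q=w[m]; print('white',q.round())
E
```

```text
cam [ 453.56730992   30.1095332  1353.80751509]
[765.1  24. ] 60.9 93 [ 46. 122. 212.] [257. 101.] None
[654.7 222.6] 55.1 63 [194. 196. 202.] [184. 140.] (array([656.4, 224.1]), 42.3, 21.3)
[561.3 340.9] 54.7 50 [ 98. 104. 108.] [141. 174.] (array([560.9, 341.2]), 42.5, 18.1)
[516.   -0.6] 74.6 50 [81. 88. 91.] [265. 192.] (array([514.8,  -2. ]), 41.7, 37.9)
[503.1 194. ] 54.9 42 [ 99. 105. 110.] [194. 196.] (array([502.8, 193.9]), 42.1, 18.1)
[ 448.1 -125.3] 55.3 39 [104. 110. 114.] [311. 217.] (array([ 448., -127.]), 42.1, 18.0)
[403.5 341.2] 54.9 55 [ 98. 105. 108.] [139. 231.] (array([404.7, 341.2]), 42.0, 18.0)
[402.6 201.8] 54.8 47 [101. 106. 110.] [190. 232.] (array([401.8, 202.7]), 42.1, 18.2)
[340.3  52.2] 55.2 44 [123. 113. 111.] [245. 256.] (array([339.6,  51.5]), 41.9, 17.7)
[283.9 432.8] 54.4 54 [ 99. 111. 115.] [104. 275.] (array([282.5, 433.8]), 42.9, 18.0)
[265.4 215.7] 53.8 57 [117. 110. 109.] [184. 283.] (array([265.3, 215.5]), 42.2, 18.0)
[63.7 25.4] 87.9 38 [45. 73. 76.] [255. 362.] (array([55.5, 23. ]), 51.8, 37.5)
table z 0.13516059196304134
plate ((514.8660888
[... 3423 characters left out ...]
  54.]
 [ 399. -334.   51.]
 [ 399. -343.   51.]
 [ 399. -345.   54.]
 [ 399. -351.   52.]
 [ 399. -353.   51.]
 [ 400. -356.   52.]
 [ 400. -359.   52.]
 [ 400. -370.   50.]
 [ 400. -373.   50.]
 [ 400. -375.   51.]
 [ 400. -380.   53.]
 [ 397. -337.   53.]
 [ 397. -355.   53.]
 [ 397. -359.   52.]
 [ 397. -361.   52.]
 [ 397. -370.   51.]
 [ 397. -373.   51.]
 [ 397. -380.   53.]
 [ 394. -334.   52.]
 [ 394. -337.   51.]
 [ 394. -356.   52.]
 [ 394. -365.   50.]
 [ 394. -367.   50.]
 [ 394. -369.   53.]
 [ 394. -372.   51.]
 [ 394. -375.   52.]
 [ 391. -353.   52.]
 [ 391. -356.   51.]
 [ 391. -358.   52.]
 [ 391. -364.   51.]
 [ 389. -348.   53.]
 [ 389. -350.   55.]
 [ 389. -353.   53.]]
```

```bash
cat >> h.py <<'E'
def go(x,y,z,yaw=None):
    """print shift (tool units of 40mm) and turn from the measured pose to a world TCP target"""
    s=monitor.get_state(); Rm=R.from_quat(s['orientation'])
    e=Rm.as_matrix(); cy=np.arctan2(e[1,0],e[0,0])
    d=Rm.inv().apply(np.array([x,y,z])-s['tcp_pos'])/40
    print('t',round(s['time'],2),'tcp',s['tcp_pos'].round(1),'yaw',round(np.degrees(cy),1),'F',s['ft_force'].round(1),'w',round(85.4*s['width'],1),'g',round(s['grip_force'],1))
    print('-> rows',d.round(3), 'az',None if yaw is None else round((np.degrees(cy)-yaw+180)%360-180,1))
E
python3 -m jog '[[[-6,-5.5,0,0,0,71.7,85],[-6,-5.5,0,0,0,71.7,85],[-6,-5.5,0,0,0,71.7,85],[-6,-5.5,0,0,0,71.7,85],[-6,-5.5,0,0,0,71.7,85],[-6,-5.5,0,0,0,71.7,85],[-6,-5.5,0,0,0,71.7,85],[-6,-5.5,0,0,0,71.7,85],[-6,-5.5,0,0,0,71.7,85],[-6,-5.5,0,0,0,71.7,85],[-6,-5.5,0,0,0,71.7,85],[-6,-5.5,0,0,0,71.7,85]]]' 40
python3 -c "
from h import *
go(514.8,-2,110,90)"
```

```text
time: 1.85
tcp_pos: [347.1, 285.5, 231.4]
orientation: [0.706, 0.708, 0.0, 0.0]
ft_force: [-0.3, -0.2, 0.2]
width: 0.998
grip_force: 0.0
t 1.85 tcp [347.1 285.5 231.4] yaw 90.2 F [-0.3 -0.2  0.2] w 85.2 g 0.0
-> rows [-7.204  4.164  3.036] az 0.2
```

```bash
python3 -m jog '[[[-7.2,4.16,0,0,0,0.2,66],[-7.2,4.16,0,0,0,0.2,66],[-7.2,4.16,0,0,0,0.2,66],[-7.2,4.16,0,0,0,0.2,66],[-7.2,4.16,0,0,0,0.2,66],[-7.2,4.16,0,0,0,0.2,66],[-7.2,4.16,0,0,0,0.2,66],[-7.2,4.16,0,0,0,0.2,66],[-7.2,4.16,1.5,0,0,0.2,66],[-7.2,4.16,3,0,0,0.2,66],[-7.2,4.16,3,0,0,0.2,66],[-7.2,4.16,3,0,0,0.2,66]]]'
python3 - <<'E'
from h import *
go(514.8,-2,36,90)
w=cap('wrist'); im=cv2.cvtColor(w['frame'],cv2.COLOR_RGB2BGR)
print(w['fx'],w['cx'],w['cy'],w['rvec'],w['tvec'])
s=cap('side'); im2=cv2.cvtColor(s['frame'],cv2.COLOR_RGB2BGR)
cv2.imwrite('pics/a1.png',np.hstack([cv2.resize(im,(400,300)),cv2.resize(im2[120:280,150:363],(400,300))]))
E
```

```text
time: 2.85
tcp_pos: [508.4, -1.4, 105.3]
orientation: [0.707, 0.707, -0.004, -0.005]
ft_force: [-1.7, 1.3, -0.6]
width: 0.771
grip_force: 0.0
t 2.85 tcp [508.4  -1.4 105.3] yaw 90.1 F [-1.7  1.3 -0.6] w 65.8 g 0.0
-> rows [-0.017  0.181  1.73 ] az 0.1
297.3186396354542 254.02703542933352 192.43539904008654 [-2.81163209 -0.00622138  0.01790957] [-505.72318424   -5.41504629  267.54335826]
```

View pics/a1.png

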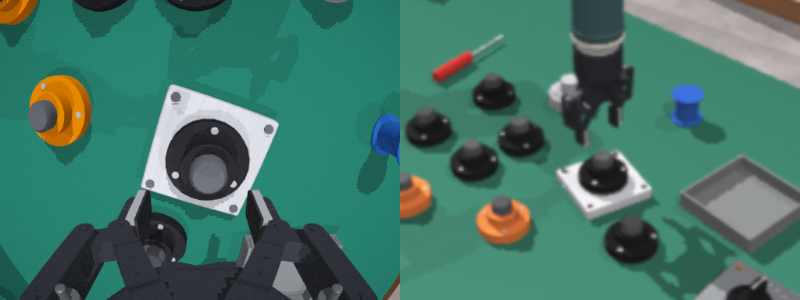

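The wrist view shows the base on the white plate at about (205,165) and between the two fingers. The arm was still settling when the pose was read.

```bash
python3 -m jog '[[[0,0,0,0,0,0,66],[0,0,0,0,0,0,66],[0,0,0,0,0,0,66]]]'
python3 -c "
from h import *
go(514.8,-2,36,90)"
```

```text
time: 3.2
tcp_pos: [515.4, -2.2, 113.6]
orientation: [0.708, 0.707, 0.001, 0.002]
ft_force: [1.1, -0.3, 0.2]
width: 0.77
grip_force: 0.0
t 3.2 tcp [515.4  -2.2 113.6] yaw 89.9 F [ 1.1 -0.3  0.2] w 65.8 g 0.0
-> rows [ 0.007 -0.024  1.941] az -0.1
```

```bash
python3 -m jog '[[[0,0,0.6,0,0,0,66],[0,0,1.2,0,0,0,66],[0,0,1.6,0,0,0,66],[0,0,1.8,0,0,0,66],[0,0,1.9,0,0,0,66],[0,0,1.9,0,0,0,66],[0,0,1.9,0,0,0,66],[0,0,1.9,0,0,0,66]]]'
python3 -c "
from h import *
go(514.8,-2,36,90)"
python3 -m jog '[[[0,0,0,0,0,0,45],[0,0,0,0,0,0,45],[0,0,0,0,0,0,45],[0,0,0,0,0,0,45],[0,0,0,0,0,0,45],[0,0,0,0,0,0,45]]]' 60
python3 - <<'E'
from h import *
go(514.8,-2,36,90)
s=cap('side'); im2=cv2.cvtColor(s['frame'],cv2.COLOR_RGB2BGR)
cv2.imwrite('pics/a2.png',cv2.resize(im2[150:250,200:333],(800,600),interpolation=2))
E
```

```text
time: 3.87
tcp_pos: [514.6, -2.4, 36.4]
orientation: [0.708, 0.706, 0.001, 0.001]
ft_force: [0.2, -0.4, -0.8]
width: 0.774
grip_force: 0.0
t 3.87 tcp [514.6  -2.4  36.4] yaw 89.8 F [ 0.2 -0.4 -0.8] w 66.1 g 0.0
-> rows [0.011 0.005 0.011] az -0.2
time: 4.37
tcp_pos: [514.8, -2.5, 36.8]
orientation: [0.708, 0.706, 0.001, 0.001]
ft_force: [-1.4, 0.2, 9.0]
width: 0.586
grip_force: 60.9
t 4.37 tcp [514.8  -2.5  36.8] yaw 89.8 F [-1.4  0.2  9. ] w 50.1 g 60.9
-> rows [ 0.012 -0.     0.02 ] az -0.2
```

View pics/a2.png

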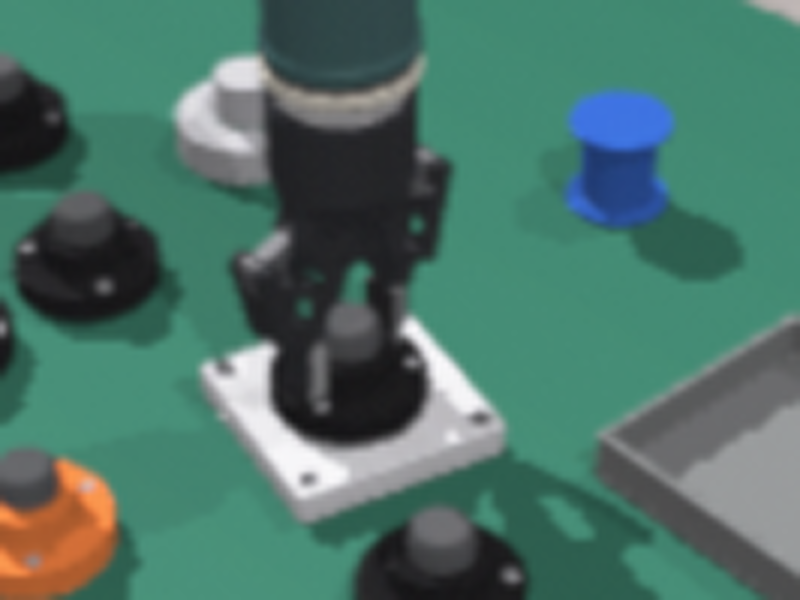

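```bash
python3 -m jog '[[[0,0,-0.4,0,0,0,45],[0,0,-1,0,0,0,45],[-0.3,0.2,-1.6,0,0,0,45],[-1,0.6,-1.8,0,0,0,45],[-1.9,1.1,-1.8,0,0,0,45],[-2.8,1.7,-1.8,0,0,0,45],[-3.7,2.25,-1.8,0,0,0,45],[-4.4,2.7,-1.8,0,0,0,45],[-4.85,2.95,-1.8,0,0,0,45],[-5.05,3.05,-1.6,0,0,0,45],[-5.05,3.05,-1.2,0,0,0,45],[-5.05,3.05,-0.9,0,0,0,45]]]'
python3 -m jog '[[[0,0,0,0,0,0,45],[0,0,0,0,0,0,45]]]'
python3 -c "
from h import *
go(636.6,-204.4,22,90)"
```

```text
time: 5.42
tcp_pos: [634.0, -204.5, 69.9]
orientation: [0.708, 0.706, -0.0, -0.001]
ft_force: [-1.0, 0.2, -3.7]
width: 0.584
grip_force: 66.5
time: 5.58
tcp_pos: [632.9, -203.0, 69.8]
orientation: [0.708, 0.706, -0.001, -0.002]
ft_force: [0.1, -0.3, -3.1]
width: 0.584
grip_force: 66.4
t 5.58 tcp [ 632.9 -203.    69.8] yaw 89.9 F [ 0.1 -0.3 -3.1] w 49.9 g 66.4
-> rows [-0.038  0.097  1.194] az -0.1
```

```bash
python3 -m jog '[[[0,0.05,0.4,0,0,0,45],[0,0.05,0.8,0,0,0,45],[0,0.05,1,0,0,0,45],[0,0.05,1.12,0,0,0,45],[0,0.05,1.19,0,0,0,45],[0,0.05,1.19,0,0,0,45],[0,0.05,1.19,0,0,0,45]]]'
python3 -m jog '[[[0,0,0,0,0,0,66],[0,0,0,0,0,0,66],[0,0,0,0,0,0,66],[0,0,-0.4,0,0,0,66],[0,0,-1.2,0,0,0,66],[0,0,-2,0,0,0,66],[0.5,-1,-2.8,0,0,0,66],[1.5,-2,-3,0,0,0,66],[2,-3,-3,0,0,0,66],[2,-4,-3,0,0,0,66],[2,-4.4,-3,0,0,0,66],[2,-4.4,-3,0,0,0,66]]]'
python3 - <<'E'
from h import *
t=cap('top')
for o in find(t,zmax=75): print(o[0].round(1),o[1].round(1),o[3].round(), [flange(t,o[0],z) for z in (0,5)])
go(448,-126.5,19,90)
E
```

```text
time: 6.17
tcp_pos: [637.4, -204.7, 24.4]
orientation: [0.708, 0.706, 0.0, 0.0]
ft_force: [-0.1, 0.3, -2.4]
width: 0.585
grip_force: 66.4
time: 7.17
tcp_pos: [450.2, -119.9, 142.6]
orientation: [0.708, 0.706, -0.003, -0.005]
ft_force: [-0.7, 0.5, -0.2]
width: 0.777
grip_force: 0.0
[765.2  24.8] 61.2 [ 49. 126. 218.] [None, None]
[656.9 223.5] 54.8 [198. 199. 206.] [(array([656.4, 223.7]), 42.0, 21.2), (array([656.6, 223.6]), 41.9, 23.6)]
[ 634.5 -203.8] 59.3 [101. 107. 112.] [(array([ 635.9, -205.5]), 43.7, 21.1), (array([ 635.9, -203.9]), 42.1, 23.2)]
[561.8 340.9] 54.6 [103. 109. 113.] [(array([560.8, 340.9]), 42.2, 18.2), (array([560.9, 340.3]), 41.7, 20.1)]
[503.3 194.2] 54.2 [100. 106. 110.] [(array([502.3, 193.6]), 41.8, 18.0), (array([502.2, 193.5]), 41.7, 19.6)]
[404.4 341.3] 54.4 [ 92.  98. 101.] [(array([404.7, 341.1]), 42.5, 17.9), (array([404.4, 340.4]), 41.8, 20.1)]
[402.2 202. ] 54.3 [ 94.  99. 102.] [(array([401.6, 202.9]), 41.8, 18.1), (array([401.8, 202.8]), 41.6, 19.9)]
[338.9  51.7] 54.3 [128. 117. 116.] [(array([339.4,  51.5]), 42.0, 18.1), (array([339.8,  51.3]), 41.7, 19.8)]
[285.8 433.7] 55.5 [ 91. 103. 107.] [(array([282.4, 434.1]), 42.5, 18.2), (array([283.2, 433.4]), 42.0, 20.0)]
[265.8 215.6] 54.2 [123. 114. 113.] [(array([266. , 216.5]), 42.3, 17.7), (array([265.7, 215.9]), 41.5, 20.0)]
[79.9 31.3] 64.3 [46. 73. 76.] [(array([82.8, 35.8]), 52.2, 15.1), (array([71.6, 45.6]), 36.8, 21.2)]
[53.8 52.3] 67.2 [44. 71. 74.] [(array([61.4, 56.1]), 52.9, 15.2), (array([58.9, 54.4]), 49.4, 21.3)]
t 7.22 tcp [ 455.6 -122.   143.6] yaw 89.8 F [ 1.5 -0.4 -0. ] w 65.7 g 0.0
-> rows [-0.118 -0.176  3.115] az -0.2
```

```bash
python3 -m jog '[[[-0.12,-0.25,0.6,0,0,0,66],[-0.12,-0.25,1.2,0,0,0,66],[-0.12,-0.25,1.6,0,0,0,66],[-0.12,-0.25,1.6,0,0,0,66],[-0.12,-0.25,1.6,0,0,0,66],[-0.12,-0.25,1.6,0,0,0,66]]]' 60
python3 -c "
from h import *
go(448,-126.5,18,90)"
```

```text
time: 7.72
tcp_pos: [452.8, -129.6, 80.6]
orientation: [0.708, 0.706, 0.0, 0.001]
ft_force: [-0.3, -0.9, 0.1]
width: 0.77
grip_force: 0.0
t 7.72 tcp [ 452.8 -129.6   80.6] yaw 89.8 F [-0.3 -0.9  0.1] w 65.7 g 0.0
-> rows [ 0.079 -0.122  1.565] az -0.2
```

```bash
python3 -m jog '[[[0.08,-0.12,0.5,0,0,0,66],[0.08,-0.12,1,0,0,0,66],[0.08,-0.12,1.3,0,0,0,66],[0.08,-0.12,1.5,0,0,0,66],[0.08,-0.12,1.55,0,0,0,66],[0.08,-0.12,1.55,0,0,0,66],[0.08,-0.12,1.55,0,0,0,66]]]'
python3 -m jog '[[[0,0,0,0,0,0,45],[0,0,0,0,0,0,45],[0,0,0,0,0,0,45],[0,0,0,0,0,0,45],[0,0,0,0,0,0,45],[0,0,0,0,0,0,45]]]'
python3 -c "
from h import *
go(514.8,-2,38,90)"
```

```text
time: 8.3
tcp_pos: [447.3, -126.1, 18.5]
orientation: [0.708, 0.706, 0.0, 0.001]
ft_force: [0.1, -0.2, 0.6]
width: 0.77
grip_force: 0.0
time: 8.8
tcp_pos: [447.7, -126.2, 19.2]
orientation: [0.708, 0.706, 0.001, 0.001]
ft_force: [-0.4, 0.6, 9.3]
width: 0.583
grip_force: 60.5
t 8.8 tcp [ 447.7 -126.2   19.2] yaw 89.8 F [-0.4  0.6  9.3] w 49.8 g 60.5
-> rows [ 3.11   1.67  -0.471] az -0.2
```

```bash
python3 -m jog '[[[0,0,-0.4,0,0,0,45],[0,0,-1,0,0,0,45],[0.2,0.1,-1.5,0,0,0,45],[0.8,0.4,-1.6,0,0,0,45],[1.6,0.8,-1.6,0,0,0,45],[2.3,1.25,-1.6,0,0,0,45],[2.8,1.5,-1.6,0,0,0,45],[3.05,1.64,-1.5,0,0,0,45],[3.1,1.67,-1.3,0,0,0,45],[3.1,1.67,-1.15,0,0,0,45],[3.1,1.67,-1.15,0,0,0,45],[3.1,1.67,-1.15,0,0,0,45]]]'
python3 -m jog '[[[0,0,0,0,0,0,45],[0,0,0,0,0,0,45]]]'
python3 -c "
from h import *
go(514.8,-2,39.2,90)"
```

```text
time: 9.8
tcp_pos: [511.8, -2.8, 62.8]
orientation: [0.708, 0.706, -0.001, -0.001]
ft_force: [0.3, 0.0, -2.9]
width: 0.583
grip_force: 64.6
time: 9.97
tcp_pos: [513.3, -2.8, 63.7]
orientation: [0.709, 0.706, -0.0, -0.0]
ft_force: [0.3, -0.5, -4.2]
width: 0.578
grip_force: 64.6
t 9.97 tcp [513.3  -2.8  63.7] yaw 89.8 F [ 0.3 -0.5 -4.2] w 49.4 g 64.6
-> rows [0.02  0.039 0.613] az -0.2
```

```bash
python3 -m jog '[[[0.02,0.03,0,0,0,0,45],[0.02,0.03,0.1,0,0,0,45],[0.02,0.03,0.2,0,0,0,45],[0.02,0.03,0.3,0,0,0,45],[0.02,0.03,0.4,0,0,0,45],[0.02,0.03,0.5,0,0,0,45],[0.02,0.03,0.6,0,0,0,45],[0.02,0.03,0.6,0,0,0,45],[0.02,0.03,0.6,0,0,0,45]]]'
python3 -c "
from h import *
go(514.8,-2,39.2,90)"
```

```text
time: 10.72
tcp_pos: [514.7, -1.1, 39.4]
orientation: [0.708, 0.706, -0.0, -0.0]
ft_force: [0.1, 0.3, -4.0]
width: 0.582
grip_force: 64.5
t 10.72 tcp [514.7  -1.1  39.4] yaw 89.8 F [ 0.1  0.3 -4. ] w 49.7 g 64.5
-> rows [-0.024  0.002  0.006] az -0.2
```

```bash
python3 -m jog '[[[0,0,0.02,0,0,0,66],[0,0,0,0,0,0,66],[0,0,0,0,0,0,66],[0,0,-0.5,0,0,0,66],[0,0,-1.3,0,0,0,66],[0.3,0,-2,0,0,0,66],[1.2,-0.1,-2,0,0,0,66],[2.2,-0.2,-2,0,0,0,66],[3.2,-0.25,-2,0,0,0,66],[4.1,-0.3,-2,0,0,0,66],[4.7,-0.3,-1.6,0,0,0,66],[4.87,-0.3,-1.2,0,0,0,66]]]'
python3 -m jog '[[[0,0,0.1,0,0,0,66],[0,0,0.1,0,0,0,66],[0,0,0.1,0,0,0,66]]]'
cat >> h.py <<'E'
def look():
    t=cap('top')
    for o in find(t,zmax=330):
        if o[0][0]<300: continue
        c=[(f,z) for z in (0,5,20,56,92,128,164) for f in [flange(t,o[0],z)] if f and abs(o[1]-z-54)<6]
        print(o[0].round(1),o[1].round(1),o[3].round(), *c)
E
python3 - <<'E'
from h import *
look()
go(502.5,193.7,19,90)
E
```

```text
time: 11.72
tcp_pos: [504.6, 197.8, 88.7]
orientation: [0.707, 0.707, 0.002, 0.001]
ft_force: [0.4, -0.2, 0.8]
width: 0.768
grip_force: 0.0
time: 11.97
tcp_pos: [503.2, 193.0, 83.8]
orientation: [0.708, 0.706, -0.0, -0.0]
ft_force: [1.1, -0.4, 0.0]
width: 0.773
grip_force: 0.0
[766.6  23.3] 60.5 [ 50. 128. 220.]
[655.6 223. ] 55.2 [202. 203. 210.] ((array([657.1, 223.6]), 42.2, 21.3), 0) ((array([657.1, 223.6]), 42.1, 24.3), 5)
[ 650.5 -424.4] 189.1 [35. 56. 51.]
[ 635.8 -200.9] 60.2 [103. 109. 114.] ((array([ 635.4, -203.8]), 41.9, 23.3), 5)
[513.2  -3.2] 74.6 [77. 85. 87.] ((array([513. ,  -2.1]), 41.8, 38.0), 20)
[465.5 185. ] 292.8 [ 94. 109. 111.]
[401.9 207.5] 53.3 [101. 106. 111.] ((array([394.7, 217.8]), 37.6, 18.0), 0) ((array([396.8, 217.8]), 34.4, 20.1), 5)
[339.7  50.7] 54.8 [130. 118. 116.] ((array([339.5,  51.4]), 41.9, 17.9), 0) ((array([339.2,  51.1]), 41.6, 19.9), 5)
t 12.02 tcp [503.7 192.9  84.2] yaw 89.8 F [-0.6 -0.3  0.1] w 66.1 g 0.0
-> rows [ 0.021 -0.031  1.63 ] az -0.2
```

Run:
```python
from h import *
p=cap('side'); w=cloud(p); z=w[...,2]
for xy in [(502.5,193.7),(402,202.5),(561,341),(404.6,341.2)]:
    d=np.hypot(w[...,0]-xy[0],w[...,1]-xy[1]); m=(d<70)&(abs(z-18)<2.5); q=w[m][:,:2].astype(np.float32); print(xy,len(q),cv2.minEnclosingCircle(q) if len(q)>5 else '')
```

```text
(502.5, 193.7) 83 ((490.2611083984375, 193.12814331054688), 55.38335418701172)
(402, 202.5) 100 ((417.7442932128906, 195.21519470214844), 54.742523193359375)
(561, 341) 45 ((559.10693359375, 331.0149841308594), 40.697181701660156)
(404.6, 341.2) 83 ((405.72772216796875, 334.3210754394531), 41.74927520751953)
```

```bash
python3 -m jog '[[[0.02,-0.03,0.5,0,0,0,66],[0.02,-0.03,0.9,0,0,0,66],[0.02,-0.03,1.2,0,0,0,66],[0.02,-0.03,1.4,0,0,0,66],[0.02,-0.03,1.55,0,0,0,66],[0.02,-0.03,1.62,0,0,0,66],[0.02,-0.03,1.62,0,0,0,66],[0.02,-0.03,1.62,0,0,0,66]]]'
python3 -m jog '[[[0,0,0,0,0,0,45],[0,0,0,0,0,0,45],[0,0,0,0,0,0,45],[0,0,0,0,0,0,45],[0,0,0,0,0,0,45],[0,0,0,0,0,0,45]]]'
python3 -c "
from h import *
go(514.8,-2,75,90)"
```

```text
time: 12.73
tcp_pos: [502.6, 194.4, 19.3]
orientation: [0.708, 0.706, 0.0, 0.0]
ft_force: [-0.5, 0.5, 0.4]
width: 0.773
grip_force: 0.0
time: 13.23
tcp_pos: [503.1, 194.7, 20.2]
orientation: [0.708, 0.706, 0.001, 0.001]
ft_force: [-0.1, -1.1, 6.4]
width: 0.576
grip_force: 61.3
t 13.23 tcp [503.1 194.7  20.2] yaw 89.8 F [-0.1 -1.1  6.4] w 49.2 g 61.3
-> rows [-4.916  0.309 -1.371] az -0.2
```

```bash
python3 -m jog '[[[0,0,-0.4,0,0,0,45],[0,0,-1.1,0,0,0,45],[-0.3,0,-1.8,0,0,0,45],[-1,0.05,-2.3,0,0,0,45],[-1.9,0.1,-2.3,0,0,0,45],[-2.8,0.15,-2.3,0,0,0,45],[-3.7,0.2,-2.3,0,0,0,45],[-4.4,0.25,-2.3,0,0,0,45],[-4.8,0.3,-2.2,0,0,0,45],[-4.9,0.3,-2,0,0,0,45],[-4.9,0.3,-2,0,0,0,45],[-4.9,0.3,-2,0,0,0,45]]]'
python3 -m jog '[[[0,0,0,0,0,0,45],[0,0,0,0,0,0,45],[0,0,0,0,0,0,45]]]'
python3 -c "
from h import *
go(514.5,-1.3,76.2,90)"
```

```text
time: 14.23
tcp_pos: [512.4, -0.9, 98.3]
orientation: [0.708, 0.706, -0.001, -0.001]
ft_force: [-0.9, 0.4, -3.8]
width: 0.582
grip_force: 64.1
time: 14.48
tcp_pos: [513.6, -0.5, 99.1]
orientation: [0.708, 0.707, 0.0, 0.0]
ft_force: [-0.3, -0.6, -4.1]
width: 0.583
grip_force: 64.1
t 14.48 tcp [ 5.136e+02 -5.000e-01  9.910e+01] yaw 89.9 F [-0.3 -0.6 -4.1] w 49.8 g 64.1
-> rows [-0.02   0.023  0.572] az -0.1
```

```bash
python3 -m jog '[[[-0.02,0.02,0,0,0,0,45],[-0.02,0.02,0.1,0,0,0,45],[-0.02,0.02,0.2,0,0,0,45],[-0.02,0.02,0.3,0,0,0,45],[-0.02,0.02,0.4,0,0,0,45],[-0.02,0.02,0.5,0,0,0,45],[-0.02,0.02,0.57,0,0,0,45],[-0.02,0.02,0.57,0,0,0,45],[-0.02,0.02,0.57,0,0,0,45]]]'
python3 -c "
from h import *
go(514.5,-1.3,76.2,90)"
```

```text
time: 15.23
tcp_pos: [514.0, -2.3, 76.3]
orientation: [0.708, 0.706, -0.0, -0.0]
ft_force: [-2.7, 0.4, 2.9]
width: 0.58
grip_force: 64.6
t 15.23 tcp [514.   -2.3  76.3] yaw 89.8 F [-2.7  0.4  2.9] w 49.5 g 64.6
-> rows [0.025 0.012 0.001] az -0.2
```

```bash
python3 -m jog '[[[0,0,0,0,0,0,66],[0,0,0,0,0,0,66],[0,0,0,0,0,0,66],[0,0,-0.5,0,0,0,66],[0,0,-1.2,0,0,0,66],[0,0,-2,0,0,0,66],[0,0,-2.2,0,0,0,66],[0,0,-2.2,0,0,0,66],[0,0,-2.2,0,0,0,66]]]'
python3 - <<'E'
from h import *
look()
go(401.8,202.7,80,90)
E
```

```text
time: 15.98
tcp_pos: [514.6, -2.4, 164.1]
orientation: [0.708, 0.706, 0.0, 0.0]
ft_force: [0.0, -0.2, 0.0]
width: 0.774
grip_force: 0.0
[765.3  24.6] 60.4 [ 49. 127. 219.]
[657.4 224.1] 54.9 [200. 202. 208.] ((array([656.5, 223.6]), 42.4, 21.5), 0) ((array([656.5, 223.6]), 42.4, 23.7), 5)
[ 650.1 -424.8] 187.4 [34. 55. 51.]
[ 635.2 -204.2] 59.6 [101. 106. 112.] ((array([ 631.1, -208.4]), 48.1, 20.9), 0) ((array([ 635.4, -203.7]), 42.2, 23.2), 5)
[560.8 339.4] 55.0 [ 92.  98. 101.] ((array([560.7, 340.8]), 42.9, 18.0), 0) ((array([560.7, 340.6]), 41.6, 20.2), 5)
[460.   -0.8] 277.3 [ 97. 107. 110.]
[403.5 340. ] 55.3 [ 93. 100. 103.] ((array([404.3, 340.7]), 42.2, 17.9), 0) ((array([404.2, 340.9]), 41.8, 20.2), 5)
[401.5 201.9] 54.3 [106. 111. 116.] ((array([401.9, 202.9]), 41.8, 18.0), 0) ((array([401.9, 202.5]), 41.7, 19.9), 5)
[339.7  50.4] 54.9 [121. 111. 110.] ((array([339.6,  51.3]), 41.9, 18.1), 0) ((array([340. ,  51.1]), 41.6, 19.9), 5)
t 16.03 tcp [513.7  -2.2 163.2] yaw 89.8 F [-1.1  0.   0.3] w 66.0 g 0.0
-> rows [ 5.115 -2.81   2.084] az -0.2
```

```bash
python3 -m jog '[[[0.4,-0.2,0,0,0,-0.2,66],[1.2,-0.6,0,0,0,-0.2,66],[2.1,-1.1,0,0,0,-0.2,66],[3,-1.6,0,0,0,-0.2,66],[3.9,-2.1,0.2,0,0,-0.2,66],[4.6,-2.5,0.8,0,0,-0.2,66],[5,-2.75,1.4,0,0,-0.2,66],[5.11,-2.8,1.9,0,0,-0.2,66],[5.11,-2.8,2.1,0,0,-0.2,66],[5.11,-2.8,2.1,0,0,-0.2,66],[5.11,-2.8,2.1,0,0,-0.2,66],[5.11,-2.8,2.1,0,0,-0.2,66]]]'
python3 -c "
from h import *
go(401.8,202.7,19,90)"
```

```text
time: 17.03
tcp_pos: [403.9, 202.0, 80.5]
orientation: [0.707, 0.707, 0.0, 0.0]
ft_force: [-0.3, 1.1, 0.0]
width: 0.77
grip_force: 0.0
t 17.03 tcp [403.9 202.   80.5] yaw 90.0 F [-0.3  1.1  0. ] w 65.7 g 0.0
-> rows [ 0.018 -0.055  1.537] az -0.0
```

```bash
python3 -m jog '[[[0.02,-0.05,0.5,0,0,0,66],[0.02,-0.05,0.9,0,0,0,66],[0.02,-0.05,1.2,0,0,0,66],[0.02,-0.05,1.4,0,0,0,66],[0.02,-0.05,1.5,0,0,0,66],[0.02,-0.05,1.54,0,0,0,66],[0.02,-0.05,1.54,0,0,0,66],[0.02,-0.05,1.54,0,0,0,66]]]'
python3 -m jog '[[[0,0,0,0,0,0,45],[0,0,0,0,0,0,45],[0,0,0,0,0,0,45],[0,0,0,0,0,0,45],[0,0,0,0,0,0,45],[0,0,0,0,0,0,45]]]'
python3 -c "
from h import *
go(514.5,-2,111,90)"
```

```text
time: 17.7
tcp_pos: [401.6, 203.3, 19.1]
orientation: [0.707, 0.707, 0.0, 0.0]
ft_force: [0.3, -0.3, -0.8]
width: 0.771
grip_force: 0.0
time: 18.2
tcp_pos: [402.0, 203.5, 19.7]
orientation: [0.707, 0.707, 0.001, 0.001]
ft_force: [0.5, -1.0, 9.5]
width: 0.581
grip_force: 60.3
t 18.2 tcp [402.  203.5  19.7] yaw 90.0 F [ 0.5 -1.   9.5] w 49.6 g 60.3
-> rows [-5.138  2.814 -2.28 ] az 0.0
```

```bash
python3 -m jog '[[[0,0,-0.4,0,0,0,45],[0,0,-1.2,0,0,0,45],[-0.4,0.2,-2,0,0,0,45],[-1,0.6,-2.8,0,0,0,45],[-1.8,1,-3.2,0,0,0,45],[-2.7,1.5,-3.2,0,0,0,45],[-3.6,2,-3.2,0,0,0,45],[-4.4,2.4,-3.2,0,0,0,45],[-4.9,2.7,-3.1,0,0,0,45],[-5.12,2.8,-2.95,0,0,0,45],[-5.12,2.81,-2.9,0,0,0,45],[-5.12,2.81,-2.9,0,0,0,45]]]'
python3 -m jog '[[[0,0,0,0,0,0,45],[0,0,0,0,0,0,45],[0,0,0,0,0,0,45]]]'
python3 -c "
from h import *
go(514.5,-1.3,111.7,90)"
```

```text
time: 19.2
tcp_pos: [511.9, -1.2, 133.5]
orientation: [0.707, 0.707, -0.001, -0.001]
ft_force: [-1.0, 0.7, -3.3]
width: 0.58
grip_force: 64.5
time: 19.45
tcp_pos: [512.8, -0.3, 134.6]
orientation: [0.706, 0.708, -0.0, -0.0]
ft_force: [-0.2, 0.4, -3.1]
width: 0.582
grip_force: 64.5
t 19.45 tcp [ 5.128e+02 -3.000e-01  1.346e+02] yaw 90.1 F [-0.2  0.4 -3.1] w 49.7 g 64.5
-> rows [-0.024  0.042  0.573] az 0.1
```

```bash
python3 -m jog '[[[-0.02,0.035,0,0,0,0,45],[-0.02,0.035,0.1,0,0,0,45],[-0.02,0.035,0.2,0,0,0,45],[-0.02,0.035,0.3,0,0,0,45],[-0.02,0.035,0.4,0,0,0,45],[-0.02,0.035,0.5,0,0,0,45],[-0.02,0.035,0.57,0,0,0,45],[-0.02,0.035,0.57,0,0,0,45],[-0.02,0.035,0.57,0,0,0,45]]]'
python3 -c "
from h import *
go(514.5,-1.3,111.7,90)"
```

```text
time: 20.2
tcp_pos: [514.6, -2.3, 111.8]
orientation: [0.707, 0.707, -0.0, -0.0]
ft_force: [-1.6, 0.8, 1.6]
width: 0.582
grip_force: 65.0
t 20.2 tcp [514.6  -2.3 111.8] yaw 90.0 F [-1.6  0.8  1.6] w 49.7 g 65.0
-> rows [ 0.026 -0.003  0.001] az 0.0
```

```bash
python3 -m jog '[[[0,0,0,0,0,0,66],[0,0,0,0,0,0,66],[0,0,0,0,0,0,66],[0,0,-0.5,0,0,0,66],[0,0,-1.2,0,0,0,66],[0,0,-1.8,0,0,0,66],[0,0,-1.8,0,0,0,66],[0,0,-1.8,0,0,0,66],[0,0,-1.8,0,0,0,66]]]'
python3 - <<'E'
from h import *
look()
go(404.3,340.8,80,90)
E
```

```text
time: 20.95
tcp_pos: [514.6, -2.3, 183.4]
orientation: [0.707, 0.707, -0.0, -0.0]
ft_force: [-1.2, 0.8, -0.1]
width: 0.776
grip_force: 0.0
[766.3  24.1] 60.5 [ 49. 126. 218.]
[656.6 222.2] 55.3 [197. 199. 205.] ((array([656.9, 223.3]), 42.4, 21.4), 0) ((array([656.9, 223.3]), 42.4, 23.7), 5)
[ 649.8 -424.7] 185.3 [33. 55. 50.]
[ 634.9 -202.7] 59.4 [102. 107. 112.] ((array([ 635.7, -204. ]), 42.3, 21.4), 0) ((array([ 636. , -203.8]), 42.3, 22.9), 5)
[560.3 340.6] 55.3 [ 92.  98. 101.] ((array([561.2, 340.6]), 42.2, 18.3), 0) ((array([560.8, 340.3]), 42.0, 20.2), 5)
[459.2  -1.3] 296.5 [ 95. 105. 108.]
[402.5 340.7] 54.6 [ 91.  98. 101.] ((array([404.5, 341.5]), 42.4, 18.0), 0) ((array([404.3, 340.7]), 41.7, 20.0), 5)
[339.3  51.3] 54.2 [120. 111. 110.] ((array([339.6,  51.1]), 41.8, 17.9), 0) ((array([339.5,  51.3]), 41.6, 20.0), 5)
t 21.0 tcp [514.2  -2.2 182.9] yaw 90.0 F [-0.1 -0.4  0.1] w 65.7 g 0.0
-> rows [ 8.577 -2.738  2.577] az 0.0
```

```bash
python3 -m jog '[[[0.4,-0.1,0,0,0,0,66],[1.2,-0.4,0,0,0,0,66],[2.2,-0.7,0,0,0,0,66],[3.2,-1,0,0,0,0,66],[4.2,-1.3,0,0,0,0,66],[5.2,-1.6,0,0,0,0,66],[6.1,-1.9,0.2,0,0,0,66],[7,-2.2,0.7,0,0,0,66],[7.8,-2.5,1.3,0,0,0,66],[8.3,-2.65,1.9,0,0,0,66],[8.55,-2.73,2.4,0,0,0,66],[8.58,-2.74,2.58,0,0,0,66]]]'
python3 -m jog '[[[0,0,0,0,0,0,66],[0,0,0,0,0,0,66],[0,0,0,0,0,0,66],[0,0,0,0,0,0,66]]]'
python3 -c "
from h import *
go(404.4,341,19,90)"
```

```text
time: 22.0
tcp_pos: [401.7, 341.2, 76.6]
orientation: [0.706, 0.708, -0.003, -0.001]
ft_force: [-0.9, -0.1, -0.0]
width: 0.771
grip_force: 0.0
time: 22.33
tcp_pos: [406.3, 340.4, 81.6]
orientation: [0.707, 0.707, 0.001, 0.0]
ft_force: [-0.1, 0.3, -0.8]
width: 0.775
grip_force: 0.0
t 22.33 tcp [406.3 340.4  81.6] yaw 90.0 F [-0.1  0.3 -0.8] w 66.2 g 0.0
-> rows [ 0.014 -0.05   1.566] az -0.0
```

```bash
python3 -m jog '[[[0.02,-0.04,0.5,0,0,0,66],[0.02,-0.04,0.9,0,0,0,66],[0.02,-0.04,1.2,0,0,0,66],[0.02,-0.04,1.4,0,0,0,66],[0.02,-0.04,1.5,0,0,0,66],[0.02,-0.04,1.55,0,0,0,66],[0.02,-0.04,1.55,0,0,0,66],[0.02,-0.04,1.55,0,0,0,66]]]'
python3 -m jog '[[[0,0,0,0,0,0,45],[0,0,0,0,0,0,45],[0,0,0,0,0,0,45],[0,0,0,0,0,0,45],[0,0,0,0,0,0,45],[0,0,0,0,0,0,45]]]'
python3 -c "
from h import *
go(514.5,-2,147.5,90)"
```

```text
time: 23.0
tcp_pos: [404.0, 341.8, 19.1]
orientation: [0.707, 0.707, 0.0, 0.0]
ft_force: [0.2, 0.7, 0.7]
width: 0.771
grip_force: 0.0
time: 23.5
tcp_pos: [404.3, 342.1, 19.8]
orientation: [0.707, 0.707, 0.001, 0.0]
ft_force: [0.4, -0.5, 8.4]
width: 0.583
grip_force: 61.0
t 23.5 tcp [404.3 342.1  19.8] yaw 90.0 F [ 0.4 -0.5  8.4] w 49.8 g 61.0
-> rows [-8.601  2.753 -3.196] az 0.0
```

```bash
python3 -m jog '[[[0,0,-0.4,0,0,0,45],[0,0,-1.2,0,0,0,45],[-0.4,0.1,-2,0,0,0,45],[-1,0.3,-2.8,0,0,0,45],[-1.7,0.5,-3.5,0,0,0,45],[-2.5,0.8,-4,0,0,0,45],[-3.4,1.1,-4.1,0,0,0,45],[-4.3,1.4,-4.1,0,0,0,45],[-5.2,1.7,-4.1,0,0,0,45],[-6.1,2,-4.1,0,0,0,45],[-7,2.3,-4.1,0,0,0,45],[-7.8,2.5,-4.1,0,0,0,45]]]'
python3 -m jog '[[[-0.5,0.15,0.1,0,0,0,45],[-0.78,0.24,0.2,0,0,0,45],[-0.78,0.25,0.3,0,0,0,45],[-0.78,0.25,0.3,0,0,0,45],[-0.78,0.25,0.3,0,0,0,45],[-0.78,0.25,0.3,0,0,0,45],[-0.78,0.25,0.3,0,0,0,45]]]'
python3 -c "
from h import *
go(514.5,-1.2,147.8,90)"
```

```text
time: 24.5
tcp_pos: [504.3, 27.4, 182.8]
orientation: [0.707, 0.707, 0.0, 0.0]
ft_force: [1.1, 0.3, -3.2]
width: 0.58
grip_force: 63.7
time: 25.08
tcp_pos: [513.3, -0.3, 170.6]
orientation: [0.706, 0.708, 0.0, -0.0]
ft_force: [-0.5, 0.4, -3.1]
width: 0.582
grip_force: 63.7
t 25.08 tcp [ 5.133e+02 -3.000e-01  1.706e+02] yaw 90.1 F [-0.5  0.4 -3.1] w 49.7 g 63.7
-> rows [-0.023  0.029  0.57 ] az 0.1
```

```bash
python3 -m jog '[[[-0.02,0.02,0,0,0,0,45],[-0.02,0.02,0.1,0,0,0,45],[-0.02,0.02,0.2,0,0,0,45],[-0.02,0.02,0.3,0,0,0,45],[-0.02,0.02,0.4,0,0,0,45],[-0.02,0.02,0.5,0,0,0,45],[-0.02,0.02,0.57,0,0,0,45],[-0.02,0.02,0.57,0,0,0,45],[-0.02,0.02,0.57,0,0,0,45]]]'
python3 -c "
from h import *
go(514.5,-1.2,147.8,90)"
```

```text
time: 25.83
tcp_pos: [514.4, -2.4, 147.8]
orientation: [0.707, 0.707, -0.0, -0.0]
ft_force: [-2.0, 1.2, 1.8]
width: 0.581
grip_force: 64.0
t 25.83 tcp [514.4  -2.4 147.8] yaw 90.0 F [-2.   1.2  1.8] w 49.6 g 64.0
-> rows [ 0.03   0.002 -0.   ] az 0.0
```

```bash
python3 -m jog '[[[0,0,0,0,0,0,66],[0,0,0,0,0,0,66],[0,0,0,0,0,0,66],[0,0,-0.5,0,0,0,66],[0,0,-1.2,0,0,0,66],[0,0,-1.8,0,0,0,66],[0,0,-1.8,0,0,0,66],[0,0,-1.8,0,0,0,66],[0,0,-1.8,0,0,0,66]]]'
python3 - <<'E'
from h import *
look()
go(561,340.7,80,90)
E
```

```text
time: 26.58
tcp_pos: [514.2, -2.3, 219.3]
orientation: [0.707, 0.707, -0.0, -0.0]
ft_force: [0.3, -0.2, -1.7]
width: 0.77
grip_force: 0.0
[765.2  23.2] 60.4 [ 48. 125. 216.]
[657.1 223.1] 54.9 [198. 200. 206.] ((array([656.7, 223.4]), 42.2, 21.1), 0) ((array([656.8, 223.2]), 42.2, 24.0), 5)
[ 650.1 -424.5] 188.0 [33. 54. 50.]
[ 636.7 -203.3] 60.2 [102. 107. 112.] ((array([ 635.9, -204.4]), 42.1, 23.3), 5)
[560.3 340.2] 55.3 [ 97. 103. 107.] ((array([561.2, 340.6]), 42.2, 18.3), 0) ((array([561. , 340.4]), 41.9, 19.9), 5)
[457.1   1.3] 328.7 [ 92. 100. 103.]
[338.8  50.6] 54.6 [119. 110. 108.] ((array([339.5,  51.3]), 41.9, 17.7), 0) ((array([339.7,  51.4]), 41.5, 19.6), 5)
t 26.63 tcp [513.7  -2.2 218.8] yaw 90.0 F [-0.5 -0.  -1. ] w 66.5 g 0.0
-> rows [8.572 1.192 3.469] az 0.0
```

```bash
python3 -m jog '[[[0.4,0.05,0,0,0,0,66],[1.2,0.15,0,0,0,0,66],[2.2,0.3,0,0,0,0,66],[3.2,0.45,0.3,0,0,0,66],[4.1,0.6,0.7,0,0,0,66],[5,0.7,1.1,0,0,0,66],[5.9,0.8,1.5,0,0,0,66],[6.7,0.9,2,0,0,0,66],[7.5,1.05,2.5,0,0,0,66],[8.1,1.15,2.9,0,0,0,66],[8.5,1.18,3.3,0,0,0,66],[8.57,1.18,3.45,0,0,0,66]]]'
python3 -m jog '[[[0,0,0,0,0,0,66],[0,0,0,0,0,0,66],[0,0,0,0,0,0,66],[0,0,0,0,0,0,66]]]'
python3 -c "
from h import *
go(561,340.6,19,90)"
```

```text
time: 27.63
tcp_pos: [559.4, 342.5, 77.4]
orientation: [0.706, 0.708, -0.002, -0.001]
ft_force: [-0.5, 0.6, -0.6]
width: 0.771
grip_force: 0.0
time: 27.97
tcp_pos: [562.0, 339.5, 82.7]
orientation: [0.707, 0.707, 0.0, 0.0]
ft_force: [0.3, -1.0, -0.3]
width: 0.771
grip_force: 0.0
t 27.97 tcp [562.  339.5  82.7] yaw 90.0 F [ 0.3 -1.  -0.3] w 65.8 g 0.0
-> rows [ 0.026 -0.028  1.592] az -0.0
```

```bash
python3 -m jog '[[[0.01,-0.02,0.5,0,0,0,66],[0.01,-0.02,0.9,0,0,0,66],[0.01,-0.02,1.2,0,0,0,66],[0.01,-0.02,1.4,0,0,0,66],[0.01,-0.02,1.5,0,0,0,66],[0.01,-0.02,1.57,0,0,0,66],[0.01,-0.02,1.57,0,0,0,66],[0.01,-0.02,1.57,0,0,0,66]]]'
python3 -m jog '[[[0,0,0,0,0,0,45],[0,0,0,0,0,0,45],[0,0,0,0,0,0,45],[0,0,0,0,0,0,45],[0,0,0,0,0,0,45],[0,0,0,0,0,0,45]]]'
python3 -c "
from h import *
go(514.5,-2,183.5,90)"
```

```text
time: 28.63
tcp_pos: [561.1, 341.1, 19.4]
orientation: [0.707, 0.707, 0.0, 0.0]
ft_force: [-0.4, -0.9, 1.2]
width: 0.771
grip_force: 0.0
time: 29.13
tcp_pos: [561.7, 341.3, 20.3]
orientation: [0.707, 0.707, 0.001, 0.001]
ft_force: [0.3, -0.6, 4.7]
width: 0.58
grip_force: 62.0
t 29.13 tcp [561.7 341.3  20.3] yaw 90.0 F [ 0.3 -0.6  4.7] w 49.6 g 62.0
-> rows [-8.579 -1.178 -4.09 ] az 0.0
```

```bash
python3 -m jog '[[[0,0,-0.4,0,0,0,45],[0,0,-1.2,0,0,0,45],[-0.3,0,-2,0,0,0,45],[-0.9,-0.1,-2.8,0,0,0,45],[-1.5,-0.2,-3.6,0,0,0,45],[-2.2,-0.3,-4.3,0,0,0,45],[-3,-0.4,-4.8,0,0,0,45],[-3.9,-0.5,-5,0,0,0,45],[-4.8,-0.6,-5,0,0,0,45],[-5.7,-0.8,-5,0,0,0,45],[-6.6,-0.9,-5,0,0,0,45],[-7.4,-1,-5,0,0,0,45]]]'
python3 -m jog '[[[-0.6,-0.1,0.1,0,0,0,45],[-1,-0.15,0.2,0,0,0,45],[-1.16,-0.17,0.3,0,0,0,45],[-1.16,-0.17,0.3,0,0,0,45],[-1.16,-0.17,0.3,0,0,0,45],[-1.16,-0.17,0.3,0,0,0,45],[-1.16,-0.17,0.3,0,0,0,45],[-1.16,-0.17,0.3,0,0,0,45]]]'
python3 -c "
from h import *
go(514.5,-1.3,184.3,90)"
```

```text
time: 30.13
tcp_pos: [519.6, 43.0, 218.9]
orientation: [0.707, 0.707, -0.0, -0.0]
ft_force: [0.1, -0.1, -3.1]
width: 0.586
grip_force: 63.4
time: 30.8
tcp_pos: [514.3, -0.5, 207.1]
orientation: [0.706, 0.708, 0.0, 0.0]
ft_force: [0.5, 0.6, -3.2]
width: 0.584
grip_force: 63.4
t 30.8 tcp [ 5.143e+02 -5.000e-01  2.071e+02] yaw 90.1 F [ 0.5  0.6 -3.2] w 49.9 g 63.4
-> rows [-0.02   0.004  0.569] az 0.1
```

```bash
python3 -m jog '[[[-0.02,0,0,0,0,0,45],[-0.02,0,0.1,0,0,0,45],[-0.02,0,0.2,0,0,0,45],[-0.02,0,0.3,0,0,0,45],[-0.02,0,0.4,0,0,0,45],[-0.02,0,0.5,0,0,0,45],[-0.02,0,0.57,0,0,0,45],[-0.02,0,0.57,0,0,0,45],[-0.02,0,0.57,0,0,0,45]]]'
python3 -c "
from h import *
go(514.5,-1.3,184.3,90)"
```

```text
time: 31.55
tcp_pos: [514.2, -2.4, 184.2]
orientation: [0.707, 0.707, 0.0, 0.0]
ft_force: [-0.5, -0.1, 1.8]
width: 0.582
grip_force: 63.7
t 31.55 tcp [514.2  -2.4 184.2] yaw 90.0 F [-0.5 -0.1  1.8] w 49.7 g 63.7
-> rows [ 0.027  0.007 -0.002] az 0.0
```

```bash
python3 -m jog '[[[0,0,0,0,0,0,66],[0,0,0,0,0,0,66],[0,0,0,0,0,0,66],[0,0,-0.5,0,0,0,66],[0,0,-1.2,0,0,0,66],[0.2,0.1,-1.8,0,0,0,60],[0.9,0.5,-1.8,0,0,0,60],[1.7,1,-1.8,0,0,0,60],[2.5,1.5,-1.8,0,0,0,60],[3.3,2,-1.2,0,0,0,60],[4.1,2.5,-0.5,0,0,0,60],[4.8,3,0.2,0,0,0,60]]]'
python3 -m jog '[[[0.5,0.35,0.7,0,0,0,60],[0.8,0.5,1.3,0,0,0,60],[0.84,0.56,1.9,0,0,0,60],[0.84,0.56,2.3,0,0,0,60],[0.84,0.56,2.3,0,0,0,60],[0.84,0.56,2.3,0,0,0,60],[0.84,0.56,2.3,0,0,0,60]]]' 80
python3 - <<'E'
from h import *
look()
go(656.7,223.5,27,90)
E
```

```text
time: 32.55
tcp_pos: [630.5, 184.8, 183.1]
orientation: [0.707, 0.707, 0.001, 0.001]
ft_force: [0.2, 0.4, 0.0]
width: 0.71
grip_force: 0.0
time: 33.13
tcp_pos: [652.2, 216.3, 92.1]
orientation: [0.707, 0.707, 0.001, 0.0]
ft_force: [0.2, -0.0, -0.4]
width: 0.7
grip_force: 0.0
[766.5  24.7] 60.1 [ 52. 132. 225.]
[ 650.1 -424.4] 189.2 [36. 58. 53.]
[614.9 211.5] 317.3 [ 82. 101. 102.]
[ 636.  -204.2] 58.4 [ 95. 100. 105.] ((array([ 631.6, -206.7]), 46.6, 21.1), 0) ((array([ 636.8, -203.8]), 42.5, 23.1), 5)
[339.9  52.5] 54.2 [133. 123. 122.] ((array([339.5,  51.3]), 41.8, 17.7), 0) ((array([339.8,  51.3]), 41.6, 19.9), 5)
t 33.18 tcp [652.6 216.3  92.7] yaw 90.0 F [-1.   0.4  0.1] w 60.0 g 0.0
-> rows [0.178 0.098 1.644] az 0.0
```

```bash
python3 -m jog '[[[0.17,0.1,0,0,0,0,60],[0.17,0.1,0.4,0,0,0,60],[0.17,0.1,0.8,0,0,0,60],[0.17,0.1,1,0,0,0,60],[0.17,0.1,1,0,0,0,60],[0.17,0.1,1,0,0,0,60]]]'
python3 - <<'E'
from h import *
t=cap('top')
for z in (164,182): print(flange(t,(514,-2),z))
w=cloud(t); q=w[(np.hypot(w[...,0]-514,w[...,1]+2)<45)][:,2]; print(np.nanmax(q), np.nanpercentile(q,95))
go(656.7,223.5,27,90)
E
```

```text
time: 33.68
tcp_pos: [655.6, 223.2, 51.4]
orientation: [0.707, 0.707, 0.0, 0.0]
ft_force: [-0.7, -0.5, 1.3]
width: 0.7
grip_force: 0.0
(array([512.9,  -2.6]), 41.8, 182.0)
(array([512.8,  -2.4]), 25.8, 199.9)
221.06188666332753 216.62831457813462
t 33.73 tcp [656.1 223.3  51.9] yaw 90.0 F [ 0.2 -0.9  0.9] w 59.8 g 0.0
-> rows [0.005 0.014 0.623] az 0.0
```

```bash
python3 -m jog '[[[0,0.01,0.2,0,0,0,60],[0,0.01,0.4,0,0,0,60],[0,0.01,0.55,0,0,0,60],[0,0.01,0.61,0,0,0,60],[0,0.01,0.61,0,0,0,60],[0,0.01,0.61,0,0,0,60]]]'
python3 -m jog '[[[0,0,0,0,0,0,28],[0,0,0,0,0,0,28],[0,0,0,0,0,0,28],[0,0,0,0,0,0,28],[0,0,0,0,0,0,28],[0,0,0,0,0,0,28],[0,0,0,0,0,0,28]]]' 90
python3 -c "
from h import *
go(514.0,-2.2,226,90)"
```

```text
time: 34.23
tcp_pos: [655.6, 223.0, 26.2]
orientation: [0.707, 0.707, -0.0, -0.0]
ft_force: [0.0, 0.4, 0.6]
width: 0.703
grip_force: 0.0
time: 34.82
tcp_pos: [657.3, 223.3, 27.8]
orientation: [0.707, 0.707, 0.001, 0.001]
ft_force: [2.3, -0.9, 6.2]
width: 0.392
grip_force: 89.5
t 34.82 tcp [657.3 223.3  27.8] yaw 90.0 F [ 2.3 -0.9  6.2] w 33.5 g 89.5
-> rows [-5.633 -3.571 -4.968] az 0.0
```

```bash
python3 -m jog '[[[0,0,-0.4,0,0,0,28],[0,0,-1.2,0,0,0,28],[0,0,-2.1,0,0,0,28],[-0.2,-0.1,-3,0,0,0,28],[-0.6,-0.4,-3.9,0,0,0,28],[-1.1,-0.7,-4.8,0,0,0,28],[-1.7,-1.1,-5.5,0,0,0,28],[-2.4,-1.5,-5.8,0,0,0,28],[-3.1,-2,-5.8,0,0,0,28],[-3.8,-2.4,-5.8,0,0,0,28],[-4.5,-2.85,-5.8,0,0,0,28],[-5.1,-3.2,-5.8,0,0,0,28]]]'
python3 -m jog '[[[-0.4,-0.25,0,0,0,0,28],[-0.53,-0.35,0.1,0,0,0,28],[-0.53,-0.37,0.15,0,0,0,28],[-0.53,-0.37,0.15,0,0,0,28],[-0.53,-0.37,0.15,0,0,0,28],[-0.53,-0.37,0.15,0,0,0,28],[-0.53,-0.37,0.15,0,0,0,28],[-0.53,-0.37,0.15,0,0,0,28]]]'
python3 -c "
from h import *
go(513.9,-2.3,227.8,90)"
```

```text
time: 35.82
tcp_pos: [524.1, 17.8, 256.9]
orientation: [0.707, 0.707, -0.002, -0.002]
ft_force: [-0.2, -0.9, -6.5]
width: 0.391
grip_force: 91.0
time: 36.48
tcp_pos: [513.6, -1.5, 252.6]
orientation: [0.707, 0.708, 0.0, 0.0]
ft_force: [-0.3, -0.4, -6.1]
width: 0.389
grip_force: 91.0
t 36.48 tcp [513.6  -1.5 252.6] yaw 90.1 F [-0.3 -0.4 -6.1] w 33.3 g 91.0
-> rows [-0.019  0.008  0.62 ] az 0.1
```

```bash
python3 -m jog '[[[-0.02,0.01,0,0,0,0,28],[-0.02,0.01,0.1,0,0,0,28],[-0.02,0.01,0.2,0,0,0,28],[-0.02,0.01,0.3,0,0,0,28],[-0.02,0.01,0.4,0,0,0,28],[-0.02,0.01,0.5,0,0,0,28],[-0.02,0.01,0.62,0,0,0,28],[-0.02,0.01,0.62,0,0,0,28],[-0.02,0.01,0.62,0,0,0,28]]]'
python3 -c "
from h import *
go(513.9,-2.3,227.8,90)"
```

```text
time: 37.23
tcp_pos: [513.9, -3.0, 227.8]
orientation: [0.707, 0.707, 0.0, 0.0]
ft_force: [0.5, 0.5, -6.1]
width: 0.392
grip_force: 91.1
t 37.23 tcp [513.9  -3.  227.8] yaw 90.0 F [ 0.5  0.5 -6.1] w 33.5 g 91.1
-> rows [ 0.019 -0.001  0.001] az 0.0
```

```bash
python3 -m jog '[[[0,0,0.03,0,0,0,28],[0,0,0.03,0,0,0,60],[0,0,0,0,0,0,60],[0,0,0,0,0,0,60],[0,0,-0.5,0,0,0,60],[0,0,-1.2,0,0,0,60],[0,0,-1.6,0,0,0,60],[0,0,-1.6,0,0,0,60]]]'
python3 - <<'E'
from h import *
look()
t=cap('top'); w=cloud(t); z=w[...,2]
c=np.array([433.5,-354.5]); d=np.hypot(w[...,0]-c[0],w[...,1]-c[1])
m=(d<45)&(z>80); q=w[m]; r=cv2.minAreaRect(q[:,:2].astype(np.float32)); print('bar',r,q.mean(0))
e=np.linalg.svd(q[:,:2]-q[:,:2].mean(0))[2][0]; print('dir',np.degrees(np.arctan2(e[1],e[0])))
hsv=cv2.cvtColor(t['frame'],cv2.COLOR_RGB2HSV)
m=(d>30)&(d<65)&(z>50)&(w[...,1]<-380)&(hsv[...,1]>110)&(hsv[...,0]>8)&(hsv[...,0]<35); q=w[m]; print('tab',q.mean(0),cv2.minAreaRect(q[:,:2].astype(np.float32)))
u,v=proj(t,[433.5,-354.5,70])[0]; print(u,v)
a=cv2.cvtColor(t['frame'],cv2.COLOR_RGB2BGR)[int(v)-25:int(v)+25,int(u)-25:int(u)+25]
cv2.imwrite('pics/d1.png',cv2.resize(a,(600,600),interpolation=cv2.INTER_CUBIC))
go(433.5,-354.5,150,175)
E
```

```text
time: 37.9
tcp_pos: [516.2, -3.3, 295.9]
orientation: [0.707, 0.707, 0.002, 0.003]
ft_force: [0.3, -0.9, -0.2]
width: 0.7
grip_force: 0.0
[767.1  25.6] 60.6 [ 47. 124. 215.]
[ 650.2 -424.6] 186.1 [33. 53. 49.]
[ 635.2 -202.7] 59.2 [ 99. 105. 110.] ((array([ 638.9, -198.2]), 48.4, 21.4), 0) ((array([ 635.3, -204. ]), 42.3, 22.8), 5)
[480.8  16.7] 223.1 [159. 160. 167.]
[338.1  51.6] 54.7 [121. 112. 110.] ((array([339.3,  51.4]), 41.9, 17.9), 0) ((array([339.7,  51.1]), 41.5, 20.0), 5)
bar ((433.9342956542969, -354.4746398925781), (14.036869049072266, 56.23704147338867), 84.52702331542969) [ 433.77454717 -354.42722782   85.05234545]
dir 176.72745888419945
tab [ 427.90136942 -398.48492333   58.71628082] ((427.41998291015625, -398.3618469238281), (15.551216125488281, 5.333480358123779), 89.73930358886719)
396.38918413803015 223.59743389873742
t 38.0 tcp [514.   -3.  292.4] yaw 90.0 F [-0.7  0.  -0.9] w 60.3 g 0.0
-> rows [-8.784 -2.026  3.56 ] az -85.0
```

View pics/d1.png

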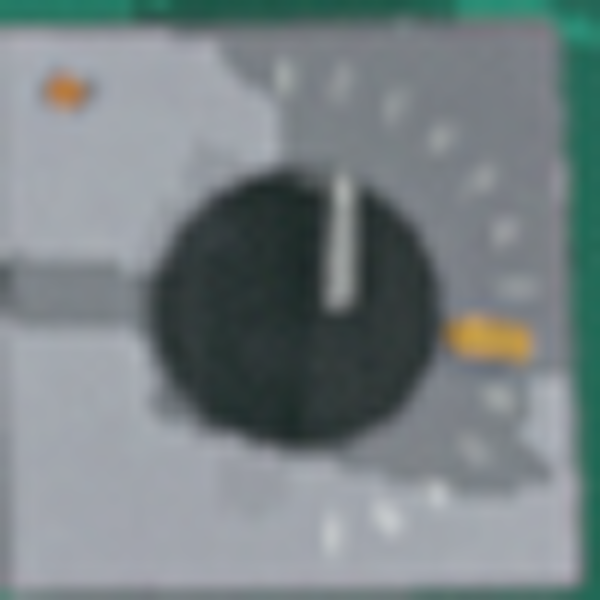

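The crop shows the pointer line running from (337,305) to (343,180), and the tab at about (490,340), so the dial needs a clockwise turn of about 93°.

```bash
python3 -m jog '[[[-0.6,-0.1,0,0,0,-7,60],[-1.5,-0.3,0,0,0,-14,60],[-2.5,-0.5,0,0,0,-21,60],[-3.5,-0.8,0,0,0,-28,60],[-4.5,-1,0,0,0,-35,60],[-5.5,-1.25,0.4,0,0,-42,60],[-6.5,-1.5,1,0,0,-49,60],[-7.4,-1.7,1.6,0,0,-56,50],[-8.1,-1.9,2.2,0,0,-63,45],[-8.6,-2,2.8,0,0,-70,40],[-8.78,-2.02,3.2,0,0,-77,40],[-8.78,-2.02,3.6,0,0,-84,40]]]' 40
python3 -m jog '[[[0,0,0.4,0,0,-1.5,40],[0,0,0.4,0,0,-1.5,40],[0,0,0.4,0,0,-1.5,40],[0,0,0.4,0,0,-1.5,40],[0,0,0.4,0,0,-1.5,40]]]'
python3 - <<'E'
from h import *
go(433.7,-354.6,66,175.5)
t=cap('top'); w=cloud(t); d=np.hypot(w[...,0]-514,w[...,1]+2); q=w[(d<45)&(w[...,2]>190)]
for z in (224,252): 
    k=q[abs(q[:,2]-z)<4]; print(z,len(k),cv2.minEnclosingCircle(k[:,:2].astype(np.float32)),np.median(k[:,2]))
print(monitor.get_state()['joint_positions'].round(2))
E
```

```text
time: 39.0
tcp_pos: [430.5, -356.9, 143.7]
orientation: [0.073, 0.997, 0.001, -0.002]
ft_force: [0.3, -0.3, -0.0]
width: 0.47
grip_force: 0.0
time: 39.42
tcp_pos: [433.6, -354.4, 132.8]
orientation: [0.062, 0.998, -0.001, 0.001]
ft_force: [0.3, 0.4, 0.3]
width: 0.472
grip_force: 0.0
t 39.42 tcp [ 433.6 -354.4  132.8] yaw 172.9 F [0.3 0.4 0.3] w 40.3 g 0.0
-> rows [-1.00e-03 -2.00e-03  1.67e+00] az -2.6
224 722 ((512.8939208984375, -2.8774867057800293), 41.890785217285156) 224.03150195101142
252 169 ((512.77099609375, -2.927567720413208), 17.61027717590332) 251.97699288244334
[-0.81  0.41  1.71 -0.    1.02 -2.26]
```

```bash
python3 -m jog '[[[0,0,0.5,0,0,-2.6,40],[0,0,0.9,0,0,-2.6,40],[0,0,1.2,0,0,-2.6,40],[0,0,1.45,0,0,-2.6,40],[0,0,1.6,0,0,-2.6,40],[0,0,1.67,0,0,-2.6,40],[0,0,1.67,0,0,-2.6,40],[0,0,1.67,0,0,-2.6,40]]]' 
python3 -c "
from h import *
go(433.7,-354.6,66,175.5)"
python3 -m jog '[[[0,0,0,0,0,0,5],[0,0,0,0,0,0,5],[0,0,0,0,0,0,5],[0,0,0,0,0,0,5],[0,0,0,0,0,0,5],[0,0,0,0,0,0,5],[0,0,0,0,0,0,5]]]' 30
python3 -c "
from h import *
go(433.7,-354.6,66,175.5)"
```

```text
time: 40.13
tcp_pos: [433.3, -354.5, 65.6]
orientation: [0.039, 0.999, -0.0, 0.0]
ft_force: [-0.1, -0.7, 0.4]
width: 0.47
grip_force: 0.0
t 40.13 tcp [ 433.3 -354.5   65.6] yaw 175.5 F [-0.1 -0.7  0.4] w 40.1 g 0.0
-> rows [-0.01  -0.001 -0.011] az 0.0
time: 40.72
tcp_pos: [433.1, -356.6, 66.0]
orientation: [0.039, 0.999, -0.002, 0.0]
ft_force: [-3.0, -6.1, 1.3]
width: 0.152
grip_force: 33.8
t 40.72 tcp [ 433.1 -356.6   66. ] yaw 175.6 F [-3.  -6.1  1.3] w 13.0 g 33.8
-> rows [-0.01   0.051  0.001] az 0.1
```

```bash
python3 -m jog '[[[0,-0.05,0,0,0,4,5],[0,-0.05,0,0,0,10,5],[0,-0.05,0,0,0,17,5],[0,-0.05,0,0,0,24,5],[0,-0.05,0,0,0,31,5],[0,-0.05,0,0,0,38,5],[0,-0.05,0,0,0,45,5],[0,-0.05,0,0,0,52,5],[0,-0.05,0,0,0,59,5],[0,-0.05,0,0,0,66,5],[0,-0.05,0,0,0,72,5],[0,-0.05,0,0,0,78,5]]]' 
python3 -m jog '[[[0,0,0,0,0,5,5],[0,0,0,0,0,10,5],[0,0,0,0,0,14,5],[0,0,0,0,0,15.4,5],[0,0,0,0,0,15.4,5],[0,0,0,0,0,15.4,5],[0,0,0,0,0,15.4,5]]]' 
python3 -c "
from h import *
go(433.7,-354.6,66,82.1)"
```

```text
time: 41.72
tcp_pos: [434.1, -355.9, 66.1]
orientation: [0.661, 0.75, 0.001, 0.001]
ft_force: [3.3, 4.1, 4.9]
width: 0.156
grip_force: 34.2
time: 42.3
tcp_pos: [434.4, -355.9, 66.0]
orientation: [0.754, 0.657, 0.001, 0.001]
ft_force: [4.5, 5.1, 4.2]
width: 0.157
grip_force: 34.2
t 42.3 tcp [ 434.4 -355.9   66. ] yaw 82.1 F [4.5 5.1 4.2] w 13.4 g 34.2
-> rows [ 0.029 -0.021  0.001] az -0.0
```

```bash
python3 -m jog '[[[0,0,0,0,0,0,40],[0,0,0,0,0,0,40],[0,0,0,0,0,0,40],[0,0,-0.5,0,0,0,40],[0,0,-1.3,0,0,0,40],[0,0,-2.2,0,0,0,40],[0.5,0,-3,0,0,0,40],[1.3,0,-3,0,0,0,40],[2.2,0,-3,0,0,0,40],[3,0,-3,0,0,0,40],[3.5,0,-3,0,0,0,40],[3.5,0,-3,0,0,0,40]]]'
cat > dial.py <<'E'
from h import *
t=cap('top','d2full'); w=cloud(t); z=w[...,2]
c=np.array([433.5,-354.5]); d=np.hypot(w[...,0]-c[0],w[...,1]-c[1])
m=(d<45)&(z>79)&(z<100); q=w[m]; r=cv2.minAreaRect(q[:,:2].astype(np.float32)); print('bar',r,q.mean(0))
e=np.linalg.svd(q[:,:2]-q[:,:2].mean(0))[2][0]; print('dir',np.degrees(np.arctan2(e[1],e[0])))
hsv=cv2.cvtColor(t['frame'],cv2.COLOR_RGB2HSV)
m=(d>30)&(d<65)&(z>50)&(w[...,1]<-380)&(hsv[...,1]>110)&(hsv[...,0]>8)&(hsv[...,0]<35); q=w[m]; print('tab',q.mean(0),cv2.minAreaRect(q[:,:2].astype(np.float32)))
u,v=proj(t,[433.5,-354.5,70])[0]
a=cv2.cvtColor(t['frame'],cv2.COLOR_RGB2BGR)[int(v)-25:int(v)+25,int(u)-25:int(u)+25]
s=cap('side'); us,vs=proj(s,[433.5,-354.5,70])[0]
b=cv2.cvtColor(s['frame'],cv2.COLOR_RGB2BGR)[int(vs)-30:int(vs)+30,int(us)-40:int(us)+40]
cv2.imwrite('pics/d2.png',np.hstack([cv2.resize(a,(390,400),interpolation=2),cv2.resize(b,(400,400),interpolation=2)]))
E
python3 dial.py
```

```text
time: 43.3
tcp_pos: [451.1, -213.7, 184.9]
orientation: [0.753, 0.658, 0.0, -0.001]
ft_force: [-0.1, -0.2, 0.4]
width: 0.472
grip_force: 0.0
bar ((0.0, 0.0), (0.0, 0.0), 0.0) [nan nan nan]
dir 0.0
tab [nan nan nan] ((0.0, 0.0), (0.0, 0.0), 0.0)dial.py:4: RuntimeWarning: Mean of empty slice.
  m=(d<45)&(z>79)&(z<100); q=w[m]; r=cv2.minAreaRect(q[:,:2].astype(np.float32)); print('bar',r,q.mean(0))
  ret = um.true_divide(
dial.py:5: RuntimeWarning: Mean of empty slice.
  e=np.linalg.svd(q[:,:2]-q[:,:2].mean(0))[2][0]; print('dir',np.degrees(np.arctan2(e[1],e[0])))
dial.py:7: RuntimeWarning: Mean of empty slice.
  m=(d>30)&(d<65)&(z>50)&(w[...,1]<-380)&(hsv[...,1]>110)&(hsv[...,0]>8)&(hsv[...,0]<35); q=w[m]; print('tab',q.mean(0),cv2.minAreaRect(q[:,:2].astype(np.float32)))
```

View pics/d2.png

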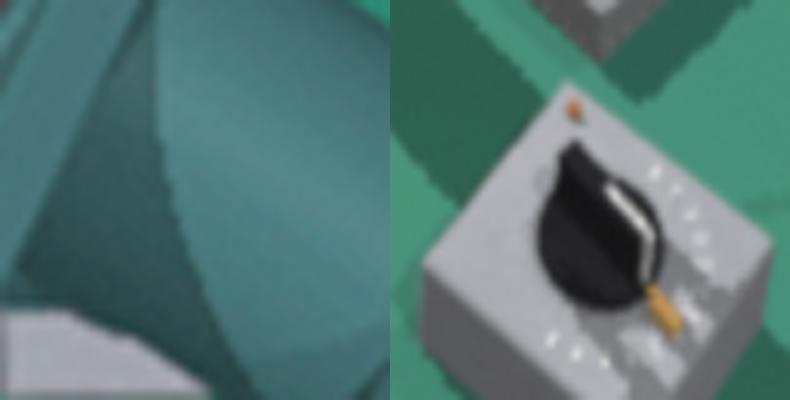

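The side view shows the pointer line ending at the tab, at about (650,285). The arm covers the dial in the top view, so I move it clear and check again.

```bash
python3 -m jog '[[[0,0,-0.5,0,0,0,40],[0,0,-1.3,0,0,0,40],[0,0,-2.2,0,0,0,40],[0.3,0,-3,0,0,0,40],[1.2,0,-3.3,0,0,0,40],[2.1,0,-3.3,0,0,0,40],[3,0,-3.3,0,0,0,40],[3.9,0,-3.3,0,0,0,40],[4.8,0,-3.3,0,0,0,40],[5.4,0,-3.3,0,0,0,40],[5.6,0,-3.3,0,0,0,40],[5.6,0,-3.3,0,0,0,40]]]'
python3 dial.py
```

```text
time: 44.4
tcp_pos: [483.2, 4.7, 317.0]
orientation: [0.753, 0.658, -0.0, 0.0]
ft_force: [-0.6, -1.0, -1.2]
width: 0.469
grip_force: 0.0
bar ((432.7742919921875, -355.8405456542969), (57.618412017822266, 13.890679359436035), 82.34947204589844) [ 432.91604604 -354.4357098    85.14169231]
dir -97.08357790681495
tab [ 427.15647569 -401.00976965   58.94208047] ((427.3886413574219, -400.7927551269531), (5.295048713684082, 8.773519515991211), 0.3914205729961395)
```

View pics/d2.png

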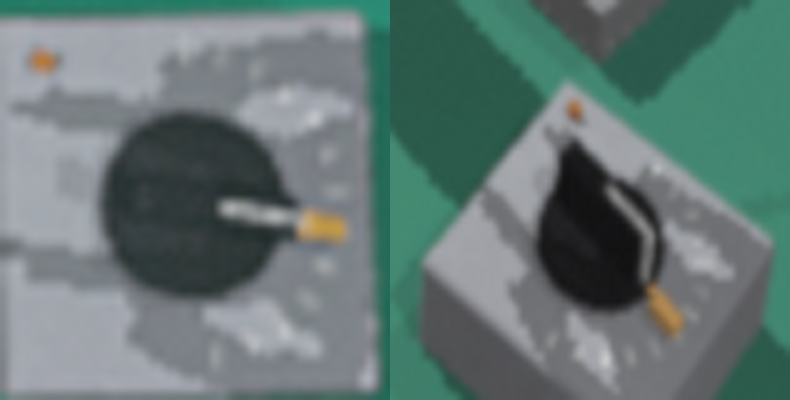

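In the top view the pointer, at about (300,215), meets the tab. The bar is at -97.4° and the tab at about -97.7°, so I hand the job in.

```bash
python3 -m jog '[[[0,0,-0.3,0,0,0,40],[0,0,-0.3,0,0,0,40],[0,0,-0.3,0,0,0,40],[0,0,-0.3,0,0,0,40],[0,0,-0.3,0,0,0,40],[0,0,-0.3,0,0,0,40]]]'
python3 -c "
from h import *
print(hand_in())"
```

```text
time: 45.0
tcp_pos: [482.3, 3.9, 328.6]
orientation: [0.754, 0.657, -0.0, -0.0]
ft_force: [-0.0, 0.1, 0.1]
width: 0.469
grip_force: 0.0
the job is handed in; nothing more can be done
None
```

The job is handed in, though the hand-in call returned no verdict: my camera checks showed the finished base flat in the tray, all five black bases and the press weight fully home on the post, and the dial pointer within about 1° of the brass tab.

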